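# Dock the charging case kept behind the pill organizer

## Task

The grey charging case lies on the wooden tray behind the two-tier pill organizer and the jar: lift the upper tier, the lower tier and the jar out of the way onto the cork mat, each standing on the mat by itself, and only then take the case and lay it flat in the well of the open black charging dock. Then put the jar and the organizer back just where and as they stood on the tray, with the upper tier fully home on the lower one, every lug in its matching notch. Keep the jar and both tiers upright all the while, and do not disturb the hand mirror or the little cleaning brush.

Things in the scene. Friction and masses are not known exactly. Their poses are not given: they have to be found in the camera images.
- upper_tier: Upper tier of the clear pill organizer: box 60 x 60 mm, 50 tall, lid with 6 mm thumb tab on its +x side. Lugs 4 mm thick reach 7 mm below the mid of each wall: 23 mm wide at +x, 13 at the other three. Origin: centre, level with lug ends (it stands on them). z up. Starts seated on the lower tier, same heading, origin 35 mm above the lower's; only rests there. Grip across its y walls. 70 g.
- lower_tier: Lower tier: clear open box 60 x 60 mm, 42 tall, on a foot plate 70 x 70 x 3 mm seen around the stack from above. Mid of each wall's top edge is a notch 8.5 mm deep: 27 mm wide at +x, 17 at the others: the lugs enter with 2 mm play a side, in one heading only. Origin: centre of underside, z up, axes along walls. Grip across two walls, above the foot. 75 g. Goes back where it stood.
- jar: Closed amber jar with white lid and paper label, round, 60 mm diameter, 72 mm tall, about 160 g. Origin: centre of the underside; z up. Stands on the tray beside the organizer, on either side; goes back where it stood.
- case: Light grey plastic charging case, rounded edges, 46 mm (x) by 96 mm (y, its long axis), 34 mm tall, about 110 g. Origin: centre of the underside; z up. Lies on the tray, long side along the tray's y, about 13 mm behind (tray +x) the organizer's foot.
- tray: Wooden valet tray, fixed, 200 mm (x) by 260 mm (y), floor 6 mm thick, lip all round 6 mm thick and 18 mm above the table. Origin: centre of the underside, z up, +x to the back. Organizer and jar stand in its front half (x about -36 mm, y about +56 and -56 mm), the case behind them (x about +36 mm).
- mat: Flat cork mat, fixed, 190 mm (x) by 250 mm (y), 4 mm thick: the side area. Origin: centre of the underside, z up, +x to the back. The cleaning brush lies along its back edge (x about +72 mm); the rest is free.
- dock: Black charging dock, fixed, hinged lid open. Origin: at table level under the middle of the well. Well 62 mm (x) by 112 mm (y), floor 20 mm and rim 32 mm above the table; the case lies in it with its long axis along the dock's y, either way round. Body x -52 to +70 mm, y +-72 mm. Lid hinged at x = +70 mm, leans away from the well, top about 155 mm above the table.
- mirror: Chrome steel hand mirror lying flat, 212 mm long along its y: disc 110 mm across centred 70 mm to +y of the origin, handle to 88 mm on the -y side; 8 mm thick. Origin: on its underside, between disc and handle. A bystander.
- brush: White plastic cleaning tool lying flat on the mat, about 125 mm long (y) and 12 mm wide, soft brush at the +y end, wire loop at the -y end, at most 18 mm tall. Origin: middle of the underside. A bystander.
There are look-alikes about, which are no part of the job. What is shaped like the upper_tier but green or red is not meant.

How it is judged:
By the outcome, as a careful person would: the job done as asked, in the order asked, and still so for the second after the job is handed in, with the robot touching nothing.
It also fails if it takes over 152 s, if anything falls off the work surface, if the arm or the gripper's body presses on something with over 40 N, if the wrist force passes 120 N, or if a joint passes its speed limit or range.

## Robot

A 7-joint arm with a two-finger parallel gripper is mounted at the origin on the work surface. World frame = base frame: x ahead of the robot, y to its left, z up, the work surface at z = 0. Lengths are in mm, angles in rad, forces in N, time in s.
With the tool pointing down it reaches from about 425 to 800 mm from the base axis. Payload 8.3 kg.
Tool frame: the origin (TCP) lies at the very end of the fingers, on their centre line; the grasp point (between the pads) lies env.grip_depth behind it (env.grip_depth is the distance from the TCP to the grasp point, in mm); z points along the fingers, y is the direction in which the jaws open and shut (so a half turn about z gives the same grasp; the last joint's range is limited). The gripper opens to 85 mm and grips with 20 to 120 N. Pads are 22 mm wide; open, the fingers measure 114 mm over their backs; the gripper's body (76 mm by 85 mm) begins 54 mm behind the grasp point. The pads swing forward as they close: fully open they stand 13 mm farther back than shut.
Start: joints at [1.246, 0.383, 0.016, 1.37, -0.006, 1.388, -0.046], TCP at [161.802, -603.673, 207.379] pointing down, gripper open.
Joint ranges: [-2.95, 2.95], [-0.25, 2.06], [-1.52, 1.56], [0.18, 2.33], [-1.44, 4.58], [0.02, 2.06], [-3.01, 3.01]. Speed limits (rad/s): [2.39, 2.39, 3.01, 3.01, 3.14, 3.14, 3.14].

## Interface

Orientations are given as a unit quaternion [w, x, y, z].
In Python, from station import env, viewer, job_done gives the robot as it stands.
- The arm moves only by the tool send_rows, never from a script. Its argument "plan" is one flat list of numbers, 7 for each row, row after row: the shift along the tool's x, y, z in m, then the turn, a rotation vector about the tool's x, y, z in degrees, then the opening in per cent of the stroke, from 0 (shut) to 100 (fully open). In form: [dx, dy, dz, ax, ay, az, fingers, dx, dy, dz, ax, ay, az, fingers, ...]. A call has 1 to 5 rows; each row shifts and turns the commanded pose from where the row before left it, along the tool's axes as they then stand; what a row does not reach is not made up. A row lasts 1/8 s, in which the tool goes at most 62.5 mm and 10.7 degrees, less where a joint would pass 70% of its speed; a pose out of reach is approached as far as the arm can. A call is refused whole if a number of a shift passes 0.0625 or a number of a turn 10.7, either way. A call with a gripper value outside its range is refused whole. The fingers move at their own pace and stop on an object; "squeeze" is the grip in N (left out, the last holds). Time passes only in rows, so rows that do not move let the fingers close. It gives the time, the measured TCP pose, the force and the opening at its end, in the units of the state.
- env.get_state(): the state, without advancing time (a new reading comes with each control period).
- viewer.capture(name): name is "scene" or "top" or "wrist"; returns (picture, depth): 400x640x3 uint8, blue, green, red; 400x640 float32, mm along the optical axis (not along the pixel's ray), 0 where there is no reading.
- viewer.camera_params(name): a dict with "vertical_fov" (degrees; the focal length in pixels is half the picture's height over the tangent of half this angle, whatever the lens; pixels are square), "cx", "cy" (the principal point, pixels), "rvec" (rotation vector, rad) and "tvec" (3), from world to camera coordinates, as OpenCV has them. Camera axes: x right, y down, z forward; pixel columns grow to the right and rows downward; lengths in mm; the calibration is good to about 2 mm. A picture is of the moment at which its call begins: read the wrist's pose just before it. camera_params takes no time and is no camera call; for the wrist camera it gives the pose at the moment of the call.
- job_done(): hands the job in, once; it reports no verdict.
Trained networks look in the newest picture that a camera, given by its name, has taken for a name from the list of things; names that differ only in an ending like _2 or _b are one class to them, and where a whole thing is asked for, a point or a joint stands for the part that bears it (a point fixed in the world has none). Each returns a list of dicts, best first, with "score" (0 to 1); they miss things now and then, are a little off and sometimes report something else, mostly with a low value. They report only what shows in the picture. A call takes as long as a camera call. They do not tell look-alikes from the thing itself.
- viewer.boxes_of(camera, thing): "bbox" ([centre column, centre row, width, height] as shares, 0 to 1, of the picture: columns of its width, rows of its height, round what is visible of it).
- viewer.regions_of(camera, thing): "pixels" (400x640 bool, what is visible of it) and "bbox" ([centre column, centre row, width, height] as shares, 0 to 1, of the picture: columns of its width, rows of its height, round what is visible of it).
The state is a dict: "time_s": time; "joint_positions": joint angles; "joint_vel": joint speeds; "tau": joint torques, N m; "position": TCP position; "ee_rot": TCP orientation; "force": force on the tool from outside, world axes, zero at the start; "moment": the same for the moment, N m; "finger_gap": finger opening in mm.
Only numpy, scipy, OpenCV 4.12 (cv2) and the standard library are available. Lean on these libraries where they do the work, as an engineer would, in place of code of your own. Each camera call takes 0.05 s, during which the arm holds its last target. There are 200 camera calls.

## Working session

There is one attempt and no reset: what is moved stays moved. The work goes in short steps, Python scripts to look and compute and a tool call to move; the robot and the scene stay as the last step left them, time stands still between calls to the robot, and variables do not carry over. Pictures are saved under pics/ and viewed, about 12 in all and at most 16, crops included, and the job is handed in when it is done.

Besides the shell and the picture viewer there is one more tool, called after "Emit:" as a command line: name --argument value ..., lists and objects as JSON in quotes. send_rows: Moves the arm, as the interface text tells. Its arguments: {"type":"object","properties":{"plan":{"type":"array"},"squeeze":{"type":"number"}},"required":["plan"]}

```bash
ls; mkdir -p pics
cat > h.py <<'E'
import numpy as np, cv2
from station import env, viewer, job_done
from scipy.spatial.transform import Rotation as R
def cam(n):
    p=viewer.camera_params(n); f=200/np.tan(np.radians(p['vertical_fov'])/2)
    return f,p['cx'],p['cy'],R.from_rotvec(np.array(p['rvec']).ravel()).as_matrix(),np.array(p['tvec']).ravel()
def cloud(n,depth,P=None):
    f,cx,cy,M,t=P or cam(n)
    v,u=np.mgrid[0:400,0:640]
    c=np.stack([(u-cx)/f*depth,(v-cy)/f*depth,depth],-1)
    w=(c-t)@M
    w[depth<=0]=np.nan
    return w
def proj(n,X,P=None):
    f,cx,cy,M,t=P or cam(n); c=np.atleast_2d(X)@M.T+t
    return np.c_[f*c[:,0]/c[:,2]+cx,f*c[:,1]/c[:,2]+cy]
E
python3 - <<'E'
from h import *
print(env.grip_depth,env.get_state())
for n in ("scene","top","wrist"):
    p=viewer.camera_params(n);print(n,p)
    im,d=viewer.capture(n); cv2.imwrite(f"pics/{n}0.png",im); np.save(f"{n}0.npy",d)
    if n!="wrist":
        w=cloud(n,d)
        for th in "upper_tier lower_tier jar case tray mat dock mirror brush".split():
            for r in viewer.regions_of(n,th)[:4]:
                m=r['pixels']; q=w[m]; q=q[~np.isnan(q[:,0])]
                b=np.array(r['bbox'])*[640,400,640,400]
                print(n,th,round(r['score'],2),b.round(),np.median(q,0).round() if len(q) else None, np.percentile(q,[2,98],axis=0).round().tolist() if len(q) else None)
E
```

```text
pics
18.700000000000003 {'time_s': 0.0, 'joint_positions': array([ 1.24608339,  0.38426327,  0.01634676,  1.37116942, -0.0063055 ,
        1.38820011, -0.04649553]), 'joint_vel': array([ 0.00171588,  0.00070662, -0.0010652 ,  0.00140788, -0.00019175,
       -0.00034319,  0.00048563]), 'tau': array([-5.50167115e-04, -6.27597570e+01,  8.43812227e-01, -3.71825552e+01,
        1.64705113e-02,  1.41791251e-02,  2.06117704e-06]), 'position': array([ 161.6765537 , -603.14871061,  206.35613412]), 'ee_rot': array([-9.85710807e-04,  9.91437457e-01,  1.30578627e-01, -1.40908838e-04]), 'force': array([-0.91865611,  0.73857829, -0.72181902]), 'moment': array([-0.02921585, -0.00385297, -0.0111955 ]), 'finger_gap': 85.37228140642547}
scene {'vertical_fov': 42.572356518971716, 'cx': 319.64143560284987, 'cy': 204.21421350938598, 'rvec': array([ 1.82993562,  1.51771208, -0.72495611]), 'tvec': array([-109.4100772 , -295.48698792, 1695.76065063])}
scene upper_tier 0.85 [292. 194.  26.  34.] [531. -54.  88.] [[479.0, -82.0, 44.0], [538.0, -26.0, 93.0]]
scene upper_tier 0.79 [312. 171.  29.  28.] [378.  1
[... 2504 characters left out ...]
mat 0.68 [194. 223.  94.  72.] [537. 318.   3.] [[450.0, 200.0, -2.0], [633.0, 439.0, 9.0]]
top dock 0.97 [445. 216.  65.  85.] [ 559. -324.   31.] [[462.0, -395.0, 14.0], [638.0, -244.0, 147.0]]
top mirror 0.96 [308. 144.  76.  41.] [753.  67.   8.] [[705.0, -63.0, 1.0], [801.0, 122.0, 14.0]]
top brush 0.73 [308. 144.  77.  38.] [753.  69.   8.] [[706.0, -63.0, 0.0], [804.0, 125.0, 13.0]]
top brush 0.48 [186. 197.  42.   3.] [613. 346.  12.] [[607.0, 298.0, 5.0], [619.0, 394.0, 23.0]]
wrist {'vertical_fov': 70.12251708666516, 'cx': 319.0940423200961, 'cy': 203.4960852252421, 'rvec': array([-2.27123351,  1.74140694,  0.29491386]), 'tvec': array([-625.00911437,  -43.5273277 ,  381.79609363])}
```

Run:
```python
from h import *
t=cv2.imread("pics/top0.png")[90:330,120:500]
cv2.imwrite("pics/v1.png",cv2.resize(t,None,fx=2.1,fy=2.1,interpolation=cv2.INTER_CUBIC))
```

```text
(no output)
```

View pics/v1.png

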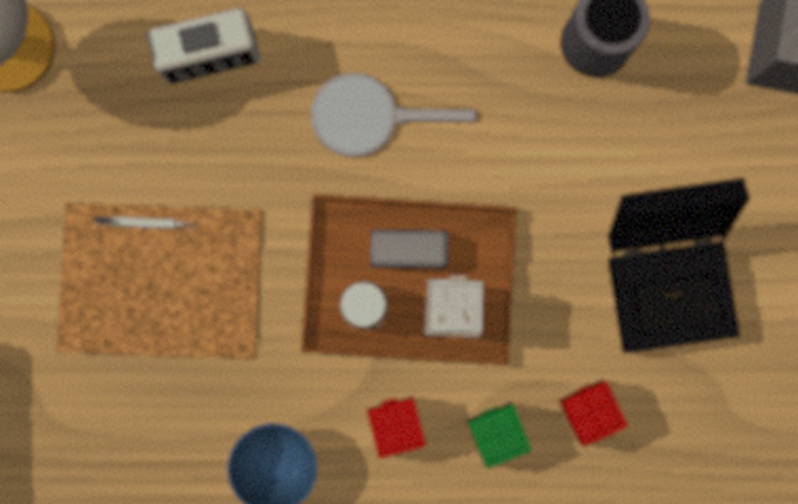

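```bash
cat >> h.py <<'E'
def pose():
    s=env.get_state(); q=s['ee_rot']; return np.array(s['position']),R.from_quat([q[1],q[2],q[3],q[0]]),s
def yaw(r): # heading of tool x axis, deg
    x=r.as_matrix()[:,0]; return np.degrees(np.arctan2(x[1],x[0]))
def rows(wps,step=50.,astep=10.,start=None):
    """wps: (x,y,z,yawdeg,finger[,step]); tool kept pointing down; prints flat rows in tool axes"""
    p,r,s=pose()
    if start: p=np.array(start[:3],float); r=R.from_rotvec([np.pi,0,0]); r=R.from_euler('z',start[3],degrees=True)*r
    P,Q=p.copy(),r
    for w in wps:
        st=w[5] if len(w)>5 else step
        tgt=np.array(w[:3],float); Rt=R.from_euler('z',w[3],degrees=True)*R.from_rotvec([np.pi,0,0])
        rv=(Q.inv()*Rt).as_rotvec(degrees=True)
        n=max(1,int(np.ceil(max(np.linalg.norm(tgt-P)/st,np.abs(rv).max()/astep))))
        P0=P.copy(); out=[]
        for i in range(n):
            d=Q.inv().apply(P0+(tgt-P0)*(i+1)/n-P)/1000
            d=np.round(d,4); a=np.round(rv/n,2)
            P=P+Q.apply(d*1000); Q=Q*R.from_rotvec(a,degrees=True)
            out.append(','.join('%g'%v for v in [*(d+0.),*(a+0.),w[4]]))
        print(f'-> {w[:4]} n={n}'); print(',\n'.join(out))
E
python3 - <<'E'
from h import *
p,r,s=pose(); f,cx,cy,M,t=cam("wrist"); c=-M.T@t
print(f,c,r.inv().apply(c-p), (r.inv().as_matrix()@M.T).round(3), yaw(r))
rows([(162,-604,340,15,100),(470,-330,360,0,100),(470,0,360,0,100)],step=60)
E
```

```text
284.9806248607863 [ 243.54714139 -582.06299463  374.4129275 ] [  84.54923561    0.27648446 -167.04755022] [[ 0.001 -0.945 -0.328]
 [ 1.     0.001 -0.   ]
 [ 0.001 -0.328  0.945]] 15.002955652382607
-> (162, -604, 340, 15) n=3
0,0.0001,-0.0442,0,0,0,100,
0.0001,0.0001,-0.0442,0,0,0,100,
0,0.0002,-0.0442,0,0,0,100
-> (470, -330, 360, 0) n=7
0.0526,-0.0264,-0.0029,0,0,2.14,100,
0.0516,-0.0284,-0.0028,0,0,2.14,100,
0.0506,-0.0303,-0.0029,0,0,2.14,100,
0.0493,-0.0321,-0.0028,0,0,2.14,100,
0.0481,-0.034,-0.0029,0,0,2.14,100,
0.0468,-0.0357,-0.0028,0,0,2.14,100,
0.0455,-0.0375,-0.0029,0,0,2.14,100
-> (470, 0, 360, 0) n=6
0,-0.055,0,0,0,0,100,
0,-0.055,0,0,0,0,100,
0.0001,-0.055,0,0,0,0,100,
0,-0.055,0,0,0,0,100,
0,-0.055,0,0,0,0,100,
0,-0.055,0,0,0,0,100
```

Run:
```python
from h import *
rows([(162,-604,300,15,100),(590,-320,230,0,100)],step=60)
```

```text
-> (162, -604, 300, 15) n=2
0,0.0002,-0.0463,0,0,0,100,
0.0001,0.0002,-0.0463,0,0,0,100
-> (590, -320, 230, 0) n=9
0.0541,-0.0182,0.0078,0,0,1.67,100,
0.0536,-0.0197,0.0078,0,0,1.67,100,
0.0529,-0.0213,0.0077,0,0,1.67,100,
0.0523,-0.0228,0.0078,0,0,1.67,100,
0.0516,-0.0244,0.0078,0,0,1.67,100,
0.0509,-0.0258,0.0078,0,0,1.67,100,
0.0501,-0.0273,0.0077,0,0,1.67,100,
0.0493,-0.0288,0.0078,0,0,1.67,100,
0.0485,-0.0302,0.0078,0,0,1.67,100
```

Emit:
send_rows --plan '[0,0,-0.047,0,0,0,100,0,0,-0.047,0,0,0,100]'

```text
time_s: 1.3
position: [161.7, -603.3, 302.1]
ee_rot: [-0.001, 0.991, 0.131, -0.0]
force: [-0.9, -1.0, 0.2]
finger_gap: 85.5
```

Emit:
send_rows --plan '[0.054,-0.018,0.008,0,0,1.67,100,0.054,-0.02,0.008,0,0,1.67,100,0.053,-0.021,0.008,0,0,1.67,100,0.052,-0.023,0.008,0,0,1.67,100,0.052,-0.024,0.008,0,0,1.67,100]'

```text
time_s: 1.92
position: [401.4, -445.1, 261.4]
ee_rot: [0.0, 0.998, 0.057, 0.0]
force: [0.5, -0.4, 0.4]
finger_gap: 85.2
```

Emit:
send_rows --plan '[0.051,-0.026,0.008,0,0,1.67,100,0.05,-0.027,0.008,0,0,1.67,100,0.049,-0.029,0.008,0,0,1.67,100,0.0485,-0.03,0.008,0,0,1.64,100,0,0,0,0,0,0,100]'

```text
time_s: 2.55
position: [593.9, -313.6, 227.3]
ee_rot: [-0.002, 1.0, 0.004, -0.0]
force: [-0.7, -0.6, 0.1]
finger_gap: 85.2
```

Run:
```python
from h import *
p,r,s=pose(); print(p,yaw(r),s['time_s'],s['joint_positions'].round(2))
P=cam("wrist")
im,d=viewer.capture("wrist"); np.save("w1.npy",d); cv2.imwrite("pics/w1.png",im)
w=cloud("wrist",d,P); np.save("w1c.npy",w)
for reg in viewer.regions_of("wrist","dock")[:2]: print(reg['score'],reg['bbox'])
rows([(590,-320,250,0,100),(570,0,215,0,100)],step=60)
```

```text
[ 593.87454206 -313.5914002   227.27059183] 0.5022954457349804 2.55 [ 0.55  0.49 -0.17  1.17  0.08  1.48 -1.17]
0.58 [0.5036, 0.5099, 0.2534, 0.3272]
-> (590, -320, 250, 0) n=1
-0.0005,0.0006,-0.0212,-0.02,0.05,0.1,100
-> (570, 0, 215, 0) n=6
-0.0033,-0.0533,0.0058,0,0,0,100,
-0.0034,-0.0534,0.0059,0,0,0,100,
-0.0033,-0.0533,0.0058,0,0,0,100,
-0.0033,-0.0533,0.0058,0,0,0,100,
-0.0033,-0.0534,0.0059,0,0,0,100,
-0.0034,-0.0533,0.0058,0,0,0,100
```

View pics/w1.png

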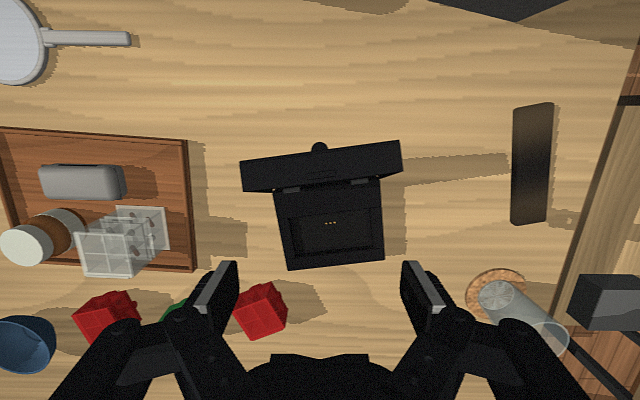

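Emit:
send_rows --plan '[-0.003,-0.053,-0.02,0,0,0,100,-0.003,-0.053,0.008,0,0,0,100,-0.003,-0.053,0.008,0,0,0,100,-0.003,-0.053,0.008,0,0,0,100,-0.003,-0.053,0.008,0,0,0,100]'

```text
time_s: 3.28
position: [574.5, -55.7, 218.1]
ee_rot: [0.001, 1.0, -0.002, 0.001]
force: [-0.1, 0.4, 1.1]
finger_gap: 85.5
```

Emit:
send_rows --plan '[-0.003,-0.053,0.003,0,0,0,100,0,0,0,0,0,0,100,0,0,0,0,0,0,100]'

```text
time_s: 3.65
position: [572.0, -4.1, 215.0]
ee_rot: [0.001, 1.0, -0.001, 0.0]
force: [0.4, -0.8, 0.5]
finger_gap: 85.4
```

```bash
python3 - <<'E'
from h import *
p,r,s=pose(); print(p,yaw(r),s['time_s'])
P=cam("wrist")
im,d=viewer.capture("wrist"); np.save("w2.npy",d); cv2.imwrite("pics/w2.png",im)
w=cloud("wrist",d,P); np.save("w2c.npy",w)
for th in "upper_tier lower_tier jar case tray".split():
    for reg in viewer.regions_of("wrist",th)[:2]:
        q=w[reg['pixels']]; q=q[np.isfinite(q[:,0])]
        print(th,round(reg['score'],2),(np.array(reg['bbox'])*[640,400,640,400]).round(),np.percentile(q,[2,50,98],axis=0).round(1).tolist())
w1=np.load("w1c.npy")
def rect(w,lo,hi,x0,x1,y0,y1,name):
    m=np.isfinite(w[...,0])&(w[...,2]>lo)&(w[...,2]<hi)&(w[...,0]>x0)&(w[...,0]<x1)&(w[...,1]>y0)&(w[...,1]<y1)
    q=w[m][:,:2].astype(np.float32); q3=w[m]
    # trim
    m=cv2.morphologyEx(m.astype(np.uint8),cv2.MORPH_OPEN,np.ones((3,3)))>0
    q=w[m][:,:2].astype(np.float32); print(name,len(q),cv2.minAreaRect(q),w[m][:,2].mean().round(1))
rect(w1,14,25,480,640,-400,-230,"wellfloor"); rect(w1,26,38,480,640,-400,-230,"rim")
rect(w1,14,38,480,700,-400,-230,"body")
rect(w,34,48,540,640,-60,70,"casetop"); rect(w,70,84,450,560,10,110,"jartop"); rect(w,85,98,450,560,-110,0,"uppertop"); rect(w,12,24,400,660,-150,150,"lip")
rect(w,-2,7.9,400,660,-150,150,"x")
E
cp pics/w2.png pics/v3.png
```

```text
[572.04148743  -4.06105097 215.01265552] -0.12022935588924737 3.65
upper_tier 0.95 [362. 240.  52.  65.] [[476.0, -81.4, 50.0], [513.2, -51.7, 91.2], [536.1, -23.2, 93.0]]
upper_tier 0.94 [472. 301.  51.  51.] [[359.9, -257.7, 2.1], [397.8, -224.9, 49.4], [413.6, -195.7, 51.6]]
lower_tier 0.98 [357. 218.  52.  49.] [[475.8, -85.5, 7.9], [533.7, -41.3, 15.0], [539.2, -18.4, 47.3]]
lower_tier 0.62 [318. 188. 212. 154.] [[446.2, -125.0, 4.9], [571.2, 13.6, 6.7], [641.2, 129.8, 19.4]]
jar 0.67 [270. 229.  49.  62.] [[484.6, 30.8, 19.7], [517.3, 54.8, 77.9], [535.6, 81.3, 79.8]]
case 0.92 [315. 170.  80.  41.] [[557.5, -42.1, 27.0], [581.2, 3.0, 39.9], [600.8, 48.2, 41.9]]
tray 0.86 [319. 189. 212. 153.] [[446.6, -125.3, 4.9], [571.4, 13.7, 6.7], [641.2, 129.8, 19.2]]
tray 0.15 [313. 169.  77.  40.] [[557.5, -42.7, 6.7], [581.3, 3.0, 39.8], [601.0, 49.7, 41.8]]
wellfloor 2798 ((531.3924560546875, -329.9363708496094), (104.70806884765625, 116.16206359863281), 3.533736228942871) 20.8
rim 4004 ((527.0767822265625, -328.1202392578125), (111.0442886352539, 144.4200897216797), 7.5061211585998535) 32.4
body 7091 ((527.9503784179688, -328.104736328125), (114.07463836669922, 144.2437286376953), 8.110944747924805) 27.5
casetop 2543 ((577.64404296875, 3.2437286376953125), (93.95223236083984, 43.77226257324219), 88.61312866210938) 39.7
jartop 1504 ((506.3477783203125, 58.63804626464844), (52.001922607421875, 52.24212646484375), 26.7476863861084) 78.2
uppertop 2683 ((506.7032775878906, -53.1986198425293), (59.878971099853516, 67.29672241210938), 88.03023529052734) 91.4
lip 3148 ((540.6023559570312, 2.9092254638671875), (260.3230285644531, 199.83543395996094), 86.47586059570312) 17.6
x 23504 ((529.9930419921875, -0.0190277099609375), (300.0310974121094, 259.8541564941406), 89.9749984741211) 4.1
```

View pics/v3.png

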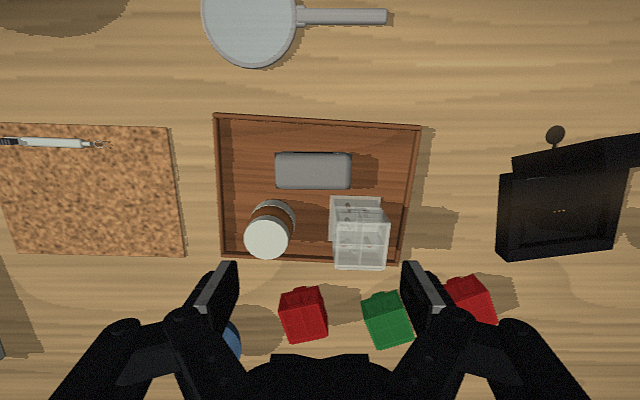

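Run:
```python
from h import *
rows([(520,-5,160,-2,100)],step=60)
```

```text
-> (520, -5, 160, -2) n=2
-0.0261,0.0009,0.0272,0,0,0.94,100,
-0.026,0.0013,0.0272,0,0,0.94,100
```

Emit:
send_rows --plan '[-0.052,0,0.055,0,0,2,100,0,0,0,0,0,0,100,0,0,0,0,0,0,100]'

```text
time_s: 4.32
position: [529.4, -2.5, 169.4]
ee_rot: [0.0, 1.0, -0.018, 0.0]
force: [0.8, 1.7, 0.5]
finger_gap: 84.9
```

```bash
cat >> h.py <<'E'
def rect(w,lo,hi,x0,x1,y0,y1,name='',k=3):
    m=np.isfinite(w[...,0])&(w[...,2]>lo)&(w[...,2]<hi)&(w[...,0]>x0)&(w[...,0]<x1)&(w[...,1]>y0)&(w[...,1]<y1)
    m=cv2.morphologyEx(m.astype(np.uint8),cv2.MORPH_OPEN,np.ones((k,k)))>0
    q=w[m].astype(np.float32)
    if len(q)<5: print(name,'none'); return
    (c,s,a)=cv2.minAreaRect(q[:,:2].copy()); print(name,len(q),np.round(c,1),np.round(s,1),round(a,1),'z',np.median(q[:,2]).round(1))
    return q
def shot(tag):
    p,r,s=pose(); print(p.round(1),yaw(r).round(2),s['time_s'],s['force'].round(1),s['finger_gap'])
    P=cam("wrist"); im,d=viewer.capture("wrist"); cv2.imwrite(f"pics/{tag}.png",im); w=cloud("wrist",d,P); np.save(f"{tag}.npy",w)
    return im,d,w,P
E
python3 - <<'E'
from h import *
im,d,w,P=shot("w3")
rect(w,85,98,450,560,-110,0,"uppertop"); q=rect(w,70,84,450,560,10,110,"jartop")
for z in (92,):
    pass
c,rad=cv2.minEnclosingCircle(q[:,:2].copy()); print(c,rad,q[:,:2].mean(0))
rect(w,12,24,400,660,-150,150,"lip"); rect(w,34,48,540,640,-60,70,"casetop");rect(w,8,14,440,560,-110,0,"foot",1)
for th in ("upper_tier","lower_tier","jar"):
    for reg in viewer.regions_of("wrist",th)[:1]:
        m=reg['pixels'];print(th,reg['score'],np.array(reg['bbox'])*[640,400,640,400])
cv2.imwrite("pics/v4.png",cv2.resize(im[140:330,210:470],None,fx=3,fy=3,interpolation=cv2.INTER_CUBIC))
E
```

```text
[529.4  -2.5 169.4] -2.03 4.325 [0.8 1.7 0.5] 84.92447542692574
uppertop 4060 [506.6 -53.3] [60.6 66.9] 88.1 z 91.5
jartop 2186 [506.1  58.2] [52.4 51.9] 5.9 z 78.4
(506.1460876464844, 58.33428192138672) 26.818296432495117 [507.9276    57.835762]
lip 4686 [540.4   2.8] [259.9 200.1] 86.5 z 18.0
casetop 3730 [577.7   3.6] [93.5 43.9] 89.1 z 40.0
foot 632 [500.8 -54.8] [108.  114.2] 89.5 z 9.5
upper_tier 0.96 [496.128 293.76   74.304  65.72 ]
lower_tier 0.92 [363.776 196.6    61.376  55.   ]
jar 0.76 [264.384 211.8    58.432  70.4  ]
```

View pics/v4.png

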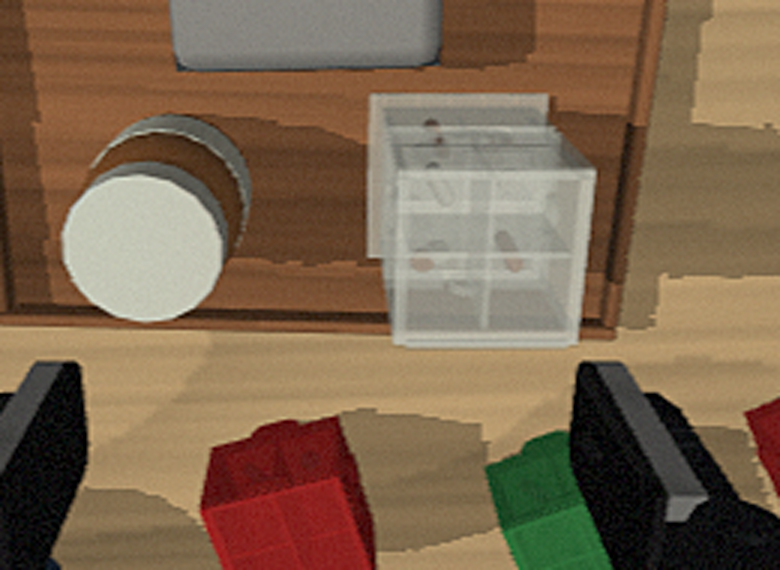

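Run:
```python
from h import *
rows([(503.6,-53.2,130,-1.9,100),(503.6,-53.2,58,-1.9,100,25)],step=45)
w=np.load("w2.npy") if 0 else np.load("w2c.npy")
rect(w,2,8,440,650,170,470,"mat")
```

```text
-> (503.6, -53.2, 130, -1.9) n=2
-0.013,0.0261,0.0203,-0.02,-0.11,-0.05,100,
-0.0129,0.0261,0.0203,-0.02,-0.11,-0.05,100
-> (503.6, -53.2, 58, -1.9) n=3
0,0,0.024,0,0,0,100,
0,0,0.024,0,0,0,100,
0,-0.0001,0.024,0,0,0,100
mat 21649 [538.9 319.4] [252.3 190.1] 88.2 z 4.8
```

Emit:
send_rows --plan '[-0.013,0.026,0.02,0,-0.1,0,100,-0.013,0.026,0.02,0,-0.1,0,100,0,0,0.024,0,0,0,100,0,0,0,0,0,0,100,0,0,0,0,0,0,100]' --squeeze 25

```text
time_s: 5.15
position: [502.6, -52.6, 106.4]
ee_rot: [-0.0, 1.0, -0.017, -0.001]
force: [0.2, -0.1, -0.0]
finger_gap: 85.7
```

Run:
```python
from h import *
im,d,w,P=shot("w4")
rect(w,85,98,450,560,-110,0,"uppertop")
rows([(503.6,-53.2,58,-1.9,100)],step=25)
```

```text
[502.6 -52.6 106.4] -1.95 5.15 [ 0.2 -0.1 -0. ] 85.71912663448974
uppertop 7202 [506.6 -53.1] [60.2 67.3] 88.1 z 91.5
-> (503.6, -53.2, 58, -1.9) n=2
0.0005,0.0003,0.0243,-0.01,0.03,-0.02,100,
0.0005,0.0003,0.0242,-0.01,0.03,-0.02,100
```

Emit:
send_rows --plan '[0.0005,0.0005,0.0245,0,0,0,100,0.0005,0,0.0245,0,0,0,100,0,0,0,0,0,0,100,0,0,0,0,0,0,40,0,0,0,0,0,0,40]'

```text
time_s: 5.82
position: [503.3, -53.6, 57.9]
ee_rot: [0.0, 1.0, -0.017, -0.0]
force: [-0.5, 0.2, 2.8]
finger_gap: 59.4
```

Emit:
send_rows --plan '[0,0,0,0,0,0,40,0,0,0,0,0,0,40]'

```text
time_s: 6.08
position: [503.3, -53.6, 57.8]
ee_rot: [0.0, 1.0, -0.017, -0.0]
force: [-2.0, 0.2, 6.1]
finger_gap: 59.1
```

Run:
```python
from h import *
p,r,s=pose(); print(p,yaw(r),s['force'],s['finger_gap'],s['time_s'])
rows([(503.6,-53.2,78,-1.9,40,10),(503.6,-53.2,150,-1.9,40,40),(490,235,110,-1.9,40),(490,235,24,-1.9,40,30)],step=50)
```

```text
[503.28248698 -53.55453018  57.84561577] -1.991141258424771 [-1.96606797  0.15621278  6.11326112] 59.14242324524149 6.075
-> (503.6, -53.2, 78, -1.9) n=3
0.0001,-0.0001,-0.0067,0,0.01,-0.03,40,
0.0001,-0.0001,-0.0067,0,0.01,-0.03,40,
0.0001,-0.0002,-0.0068,0,0.01,-0.03,40
-> (503.6, -53.2, 150, -1.9) n=2
0,0,-0.036,0,0,0,40,
0,0,-0.036,0,0,0,40
-> (490, 235, 110, -1.9) n=6
-0.0039,-0.0479,0.0067,0,0,0,40,
-0.0038,-0.0479,0.0066,0,0,0,40,
-0.0039,-0.048,0.0067,0,0,0,40,
-0.0038,-0.0479,0.0067,0,0,0,40,
-0.0039,-0.0479,0.0066,0,0,0,40,
-0.0039,-0.0479,0.0067,0,0,0,40
-> (490, 235, 24, -1.9) n=3
0,0,0.0287,0,0,0,40,
0,0,0.0286,0,0,0,40,
0,-0.0001,0.0287,0,0,0,40
```

Emit:
send_rows --plan '[0,0,-0.005,0,0,0,40,0,0,-0.01,0,0,0,40,0,0,-0.02,0,0,0,40,0,0,-0.03,0,0,0,40,0,0,-0.027,0,0,0,40]'

```text
time_s: 6.7
position: [502.4, -53.6, 149.8]
ee_rot: [-0.0, 1.0, -0.017, -0.001]
force: [0.5, -1.2, -0.6]
finger_gap: 58.8
```

Emit:
send_rows --plan '[-0.002,-0.025,0,0,0,0,40,-0.004,-0.045,0,0,0,0,40,-0.004,-0.05,0.005,0,0,0,40,-0.004,-0.05,0.005,0,0,0,40,-0.004,-0.05,0.01,0,0,0,40]'

```text
time_s: 7.32
position: [492.3, 168.5, 129.2]
ee_rot: [-0.0, 1.0, -0.018, -0.001]
force: [0.3, -0.0, 0.6]
finger_gap: 59.0
```

Emit:
send_rows --plan '[-0.004,-0.045,0.01,0,0,0,40,-0.002,-0.023,0.01,0,0,0,40,0,0,0.02,0,0,0,40,0,0,0,0,0,0,40,0,0,0,0,0,0,40]'

```text
time_s: 7.95
position: [488.7, 234.7, 89.1]
ee_rot: [-0.0, 1.0, -0.018, -0.001]
force: [0.2, -0.6, -0.2]
finger_gap: 59.0
```

Run:
```python
from h import *
im,d,w,P=shot("w5")
rect(w,2,7,440,650,170,470,"mat");rect(w,8,26,600,660,170,470,"brush",1)
rows([(490,235,26,-1.9,40,25),(490,235,21,-1.9,40,25)],step=50)
cv2.imwrite("pics/v5.png",im)
```

```text
[488.7 234.7  89.1] -2.04 7.95 [ 0.2 -0.6 -0.2] 58.954884965499836
mat 55488 [539.2 319.7] [251.2 189.8] 88.3 z 4.6
brush 2524 [611.6 335.5] [126.4  12.3] 88.3 z 13.3
-> (490, 235, 26, -1.9) n=3
0.0004,-0.0001,0.0211,-0.01,0.04,-0.05,40,
0.0004,-0.0001,0.0211,-0.01,0.04,-0.05,40,
0.0003,0,0.0211,-0.01,0.04,-0.05,40
-> (490, 235, 21, -1.9) n=1
0,0,0.005,0,0,0,40
```

View pics/v5.png

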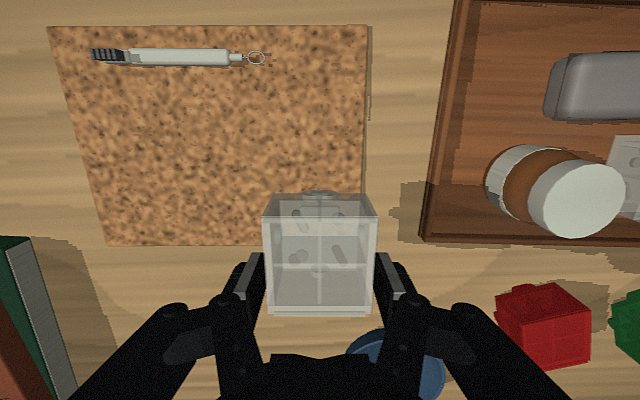

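Emit:
send_rows --plan '[0.0005,0,0.03,0,0,0,40,0.0005,0,0.025,0,0,0,40,0,0,0.01,0,0,0,40,0,0,0.003,0,0,0,40,0,0,0,0,0,0,40]'

```text
time_s: 8.62
position: [489.7, 235.3, 21.3]
ee_rot: [-0.0, 1.0, -0.018, -0.001]
force: [0.0, 0.3, -0.4]
finger_gap: 59.0
```

Emit:
send_rows --plan '[0,0,0,0,0,0,40]'

```text
time_s: 8.75
position: [489.7, 235.4, 21.1]
ee_rot: [-0.0, 1.0, -0.017, -0.001]
force: [0.1, -0.1, -0.5]
finger_gap: 58.7
```

Emit:
send_rows --plan '[0,0,0.0007,0,0,0,40,0,0,0,0,0,0,100,0,0,0,0,0,0,100,0,0,0,0,0,0,100]'

```text
time_s: 9.25
position: [488.9, 235.0, 19.4]
ee_rot: [-0.0, 1.0, -0.017, -0.002]
force: [-0.4, -0.3, 0.7]
finger_gap: 85.2
```

Run:
```python
from h import *
p,r,s=pose(); print(p,yaw(r),s['force'],s['finger_gap'],s['time_s'])
rows([(490,235,140,-1.9,100),(503.3,-53.6,120,-1.99,100),(503.3,-53.6,40,-1.99,100,40)],step=60)
```

```text
[488.9327251  235.01871203  19.37339067] -1.9974724853890407 [-0.39054994 -0.30547699  0.6958962 ] 85.19743179331654 9.25
-> (490, 235, 140, -1.9) n=3
0.0002,0,-0.0402,0,0.07,-0.03,100,
0.0003,0,-0.0402,0,0.07,-0.03,100,
0.0003,0,-0.0402,0,0.07,-0.03,100
-> (503.3, -53.6, 120, -1.99) n=5
0.0046,0.0576,0.004,0,0,0.02,100,
0.0046,0.0576,0.004,0,0,0.02,100,
0.0046,0.0576,0.004,0,0,0.02,100,
0.0046,0.0576,0.004,0,0,0.02,100,
0.0047,0.0576,0.004,0,0,0.02,100
-> (503.3, -53.6, 40, -1.99) n=2
0,0,0.04,0,0,-0.01,100,
0,0,0.04,0,0,-0.01,100
```

Emit:
send_rows --plan '[0,0,-0.02,0,0,0,100,0,0,-0.045,0,0,0,100,0,0,-0.055,0,0,0,100,0.0045,0.05,0,0,0,0,100,0.0045,0.0575,0.004,0,0,0,100]'

```text
time_s: 9.88
position: [495.2, 127.3, 136.5]
ee_rot: [-0.001, 1.0, -0.016, -0.0]
force: [0.2, -0.7, -0.2]
finger_gap: 85.4
```

Emit:
send_rows --plan '[0.005,0.0575,0.004,0,0,0,100,0.005,0.0575,0.004,0,0,0,100,0.005,0.058,0.01,0,0,0,100,0,0.008,0.012,0,0,0,100,0,0,0,0,0,0,100]'

```text
time_s: 10.5
position: [502.3, -54.3, 104.3]
ee_rot: [-0.0, 1.0, -0.018, -0.003]
force: [-0.7, 0.7, 1.4]
finger_gap: 85.2
```

Emit:
send_rows --plan '[0,0,0,0,0,0,100]'

```text
time_s: 10.62
position: [503.4, -52.1, 105.7]
ee_rot: [-0.0, 1.0, -0.016, -0.002]
force: [0.7, 0.6, -0.2]
finger_gap: 84.9
```

Run:
```python
from h import *
im,d,w,P=shot("w6")
rect(w,38,54,450,560,-110,0,"lowertop",1); rect(w,38,54,450,560,-110,0,"lowertop",2); q=rect(w,70,84,450,560,10,110,"jartop")
rect(w,34,48,545,640,-60,70,"casetop")
b=viewer.regions_of("wrist","lower_tier")
for r_ in b[:2]:
    q=w[r_['pixels']];q=q[np.isfinite(q[:,0])].astype(np.float32);q2=q[(q[:,2]>7.6)]
    print(r_['score'],np.percentile(q,[1,50,99],axis=0).round(1).tolist(),cv2.minAreaRect(q2[:,:2].copy()))
cv2.imwrite("pics/v6.png",cv2.resize(im[100:340,180:500],None,fx=2.4,fy=2.4,interpolation=cv2.INTER_CUBIC))
```

```text
[503.4 -52.1 105.7] -1.84 10.625 [ 0.7  0.6 -0.2] 84.89856978862261
lowertop 1890 [516.7 -41.6] [84.5 86.2] 89.1 z 45.1
lowertop 1782 [519.  -57.7] [125.2  58.9] 30.5 z nan
jartop 3922 [506.3  58.4] [52.  52.5] 41.6 z 78.5
casetop 6519 [577.6   2.5] [92.8 44. ] 89.3 z 40.1
0.88 [[474.2, -86.7, 8.1], [505.2, -53.8, 24.1], [538.3, -22.5, 49.4]] ((506.2408447265625, -53.22534942626953), (70.02238464355469, 65.66995239257812), 88.12416076660156)
```

View pics/v6.png

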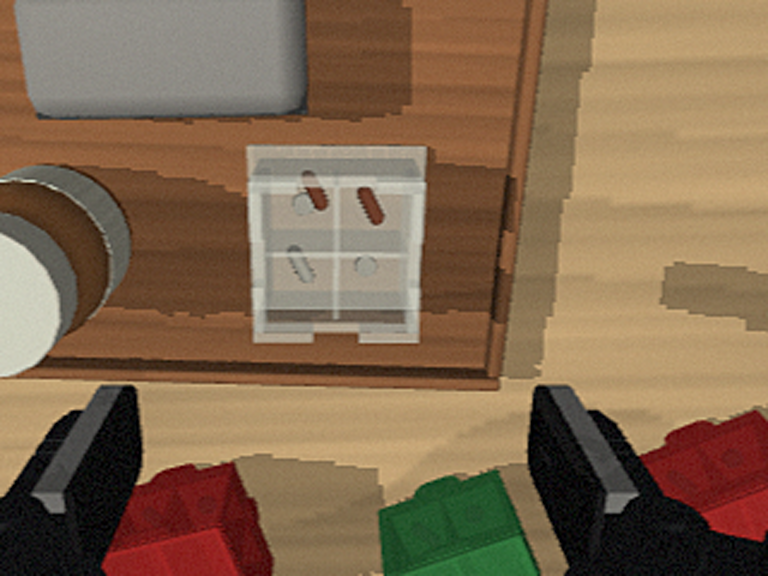

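Emit:
send_rows --plan '[0,0.001,0.03,0,0,0,100,0,0,0.04,0,0,0,100,0,0,0.02,0,0,0,100,0,0,0.006,0,0,0,100,0,0,0,0,0,0,100]'

```text
time_s: 11.35
position: [503.3, -54.5, 9.8]
ee_rot: [-0.0, 1.0, -0.017, -0.001]
force: [-0.4, 0.2, 0.1]
finger_gap: 85.1
```

Emit:
send_rows --plan '[0,0,0,0,0,0,40,0,0,0,0,0,0,40,0,0,0,0,0,0,40,0,0,0,0,0,0,40]'

```text
time_s: 11.85
position: [503.8, -55.1, 10.9]
ee_rot: [0.0, 1.0, -0.017, -0.001]
force: [-2.8, 0.6, 6.8]
finger_gap: 58.2
```

Run:
```python
from h import *
p,r,s=pose(); print(p,yaw(r),s['force'],s['finger_gap'],s['time_s'])
```

```text
[503.77819141 -55.06441452  10.85729639] -1.995702520269882 [-2.78862347  0.63530679  6.80148226] 58.17947034934407 11.85
```

Emit:
send_rows --plan '[0,0,-0.005,0,0,0,40,0,0,-0.015,0,0,0,40,0,0,-0.03,0,0,0,40,0,0,-0.035,0,0,0,40,0,0,-0.03,0,0,0,40]'

```text
time_s: 12.48
position: [503.5, -55.1, 126.8]
ee_rot: [0.0, 1.0, -0.017, -0.001]
force: [1.1, 0.6, 0.3]
finger_gap: 58.6
```

Emit:
send_rows --plan '[-0.001,-0.03,-0.005,0,0,0,40,-0.002,-0.05,0,0,0,0,40,-0.002,-0.055,0,0,0,0,40,-0.002,-0.055,0,0,0,0,40,-0.002,-0.055,0,0,0,0,40]'

```text
time_s: 13.1
position: [502.9, 191.6, 130.7]
ee_rot: [-0.0, 1.0, -0.018, -0.001]
force: [0.7, -0.5, -0.0]
finger_gap: 58.2
```

Emit:
send_rows --plan '[-0.002,-0.055,0,0,0,0,40,-0.001,-0.05,0,0,0,0,40,-0.001,-0.03,0.01,0,0,0,40,0,0,0.03,0,0,0,40,0,0,0,0,0,0,40]'

```text
time_s: 13.72
position: [502.0, 324.0, 87.9]
ee_rot: [0.001, 1.0, -0.017, -0.003]
force: [-0.3, -0.2, -0.6]
finger_gap: 58.3
```

Run:
```python
from h import *
im,d,w,P=shot("w7")
rect(w,8,26,600,660,170,470,"brush",1); rect(w,46,62,440,540,190,275,"upper on mat",1)
rows([(490,330,10,-1.99,40)],step=30)
```

```text
[502.  324.   87.9] -1.97 13.725 [-0.3 -0.2 -0.6] 58.28114565411999
brush 2299 [612.  335.5] [125.1  12.3] 87.7 z 13.2
upper on mat 6057 [493.4 234.9] [60.6 66.5] 87.9 z 54.4
-> (490, 330, 10, -1.99) n=3
-0.0043,-0.0018,0.0265,0.02,0.09,-0.01,40,
-0.0043,-0.0018,0.0265,0.02,0.09,-0.01,40,
-0.0043,-0.0018,0.0265,0.02,0.09,-0.01,40
```

Emit:
send_rows --plan '[-0.006,-0.003,0.03,0,0,0,40,-0.006,-0.003,0.03,0,0,0,40,0,0,0.013,0,0,0,40,0,0,0.004,0,0,0,40,0,0,0,0,0,0,40]'

```text
time_s: 14.4
position: [492.3, 331.5, 13.6]
ee_rot: [-0.0, 1.0, -0.018, -0.001]
force: [0.0, -0.9, -0.7]
finger_gap: 58.5
```

Emit:
send_rows --plan '[0,0,0,0,0,0,40]'

```text
time_s: 14.52
position: [492.2, 331.8, 13.7]
ee_rot: [-0.001, 1.0, -0.018, -0.001]
force: [0.3, 0.1, -0.7]
finger_gap: 58.4
```

Emit:
send_rows --plan '[0,0,0.003,0,0,0,40,0,0,0,0,0,0,40,0,0,0.001,0,0,0,40,0,0,0,0,0,0,40]'

```text
time_s: 15.02
position: [491.3, 331.5, 9.0]
ee_rot: [-0.0, 1.0, -0.017, -0.002]
force: [-2.1, -2.0, 5.2]
finger_gap: 58.5
```

Emit:
send_rows --plan '[0,0,0,0,0,0,100,0,0,0,0,0,0,100,0,0,0,0,0,0,100,0,0,-0.03,0,0,0,100,0,0,-0.05,0,0,0,100]'

```text
time_s: 15.65
position: [490.3, 330.5, 87.4]
ee_rot: [0.001, 1.0, -0.017, -0.004]
force: [0.5, -0.0, 0.2]
finger_gap: 85.6
```

Emit:
send_rows --plan '[0,0.03,-0.05,0,0,0,100,0.003,0.055,-0.01,0,0,0,100,0.003,0.055,0,0,0,0,100,0.003,0.055,0,0,0,0,100,0.003,0.05,0,0,0,0,100]'

```text
time_s: 16.27
position: [495.1, 84.1, 148.6]
ee_rot: [0.0, 1.0, -0.018, -0.001]
force: [-0.0, -1.0, -0.2]
finger_gap: 85.1
```

Emit:
send_rows --plan '[0.002,0.028,0,0,0,0,100,0,0,0,0,0,0,100,0,0,0,0,0,0,100]'

```text
time_s: 16.65
position: [496.2, 59.2, 148.5]
ee_rot: [-0.0, 1.0, -0.017, -0.002]
force: [0.1, 0.0, -0.4]
finger_gap: 85.2
```

Run:
```python
from h import *
im,d,w,P=shot("w8")
q=rect(w,70,84,450,560,10,110,"jartop")
rect(w,34,48,545,640,-60,70,"casetop");rect(w,12,24,400,660,-150,150,"lip")
rows([(506.2,58.4,100,-1.9,100),(506.2,58.4,34,-1.9,100)],step=30)
```

```text
[496.2  59.2 148.5] -1.95 16.65 [ 0.1  0.  -0.4] 85.15832718246791
jartop 2769 [506.2  59. ] [51.9 52.3] 64.0 z 78.5
casetop 4895 [577.6   3.4] [93.2 43.7] 89.3 z 40.0
lip 6505 [540.7   2.8] [260.5 200.2] 86.5 z 17.9
-> (506.2, 58.4, 100, -1.9) n=2
0.0051,0.0005,0.0242,-0.02,0.1,0.01,100,
0.0051,0.0004,0.0242,-0.02,0.1,0.01,100
-> (506.2, 58.4, 34, -1.9) n=3
0,0,0.022,0,0,0,100,
0,0,0.022,0,0,0,100,
0,0,0.022,0,0,0,100
```

Emit:
send_rows --plan '[0.005,0.0005,0.03,0,0,0,100,0.005,0,0.04,0,0,0,100,0,0,0.03,0,0,0,100,0,0,0.0225,0,0,0,100,0,0,0,0,0,0,100]' --squeeze 30

```text
time_s: 17.32
position: [504.2, 58.7, 24.3]
ee_rot: [-0.0, 1.0, -0.016, -0.004]
force: [-1.1, 0.1, -0.4]
finger_gap: 85.5
```

Emit:
send_rows --plan '[0,0,0,0,0,0,40,0,0,0,0,0,0,40,0,0,0,0,0,0,40,0,0,0,0,0,0,40]'

```text
time_s: 17.82
position: [507.0, 57.9, 27.3]
ee_rot: [-0.0, 1.0, -0.017, -0.0]
force: [-0.5, 1.4, 6.4]
finger_gap: 52.4
```

Run:
```python
from h import *
p,r,s=pose(); print(p,yaw(r),s['force'],s['finger_gap'],s['time_s'])
```

```text
[507.00040963  57.9081118   27.32186153] -1.9789213250318964 [-0.48790339  1.41092449  6.35766789] 52.381368060127556 17.825
```

Run:
```python
from h import *
im,d,w,P=shot("w9")
q=rect(w,60,90,450,560,10,110,"jartop")
for n in ("scene","top"):
    i,dd=viewer.capture(n); cv2.imwrite(f"pics/{n}9.png",i)
a=cv2.resize(im[120:330,190:450],(780,630)); 
s=cv2.imread("pics/scene9.png")[150:250,270:390]
cv2.imwrite("pics/v7.png",np.hstack([cv2.resize(im[130:330,220:420],(400,400)),cv2.resize(s,(400,400))]))
```

```text
[507.   57.9  27.3] -1.98 17.825 [-0.5  1.4  6.4] 52.381368060127556
jartop 11142 [511.3  57.4] [60.1 60. ] 43.2 z 78.8
```

View pics/v7.png

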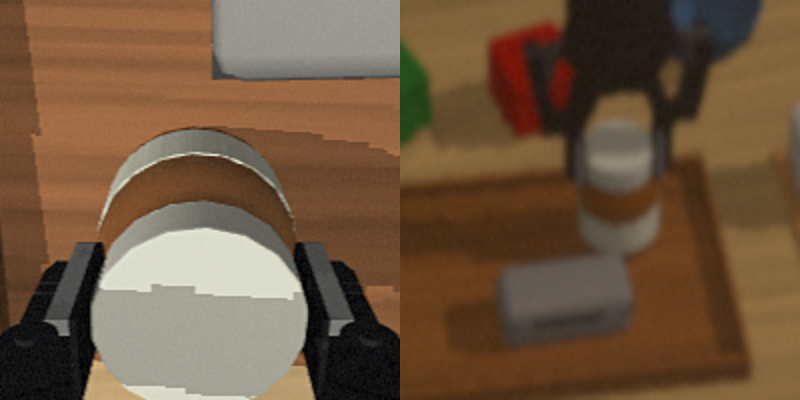

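Run:
```python
from h import *
w=np.load("w9.npy")
for y0,y1 in ((82,90),(26,33)):
    m=np.isfinite(w[...,0])&(w[...,1]>y0)&(w[...,1]<y1)&(w[...,0]>485)&(w[...,0]<540)&(w[...,2]>10)
    q=w[m]; print(len(q),np.percentile(q[:,2],[2,20,50,80,98]).round(),np.percentile(q[:,0],[2,50,98]).round())
v,u=278,255
for (u,v) in ((255,265),(267,255),(262,280),(395,270),(380,255),(385,285),(320,275),(300,240),(300,215),(300,205)): print(u,v,w[v,u].round(1))
# jar horizontal radius by height
m=np.isfinite(w[...,0])&(w[...,1]>20)&(w[...,1]<95)&(w[...,0]>470)&(w[...,0]<545)
for z in range(8,80,6):
    q=w[m&(abs(w[...,2]-z)<2)]
    q=q[abs(q[:,1]-58)<6]
    print(z,len(q),np.percentile(q[:,0],[5,50,95]).round(1) if len(q) else '')
```

```text
2694 [ 41.  78.  93. 122. 136.] [499. 519. 525.]
2662 [ 47.  79. 100. 127. 139.] [498. 517. 524.]
255 265 [518.4  88.6  72.4]
267 255 [518.9  84.2  63.8]
262 280 [517.2  83.2  83.5]
395 270 [512.7  19.7  71.4]
380 255 [516.4  25.5  62.8]
385 285 [517.   28.7  89.6]
320 275 [515.6  56.8  78.4]
300 240 [531.1  65.8  72.1]
300 215 [533.7  67.4  46.4]
300 205 [534.5  68.3  31.8]
8 209 [534.7 539.4 544.5]
14 17 [535.1 535.7 535.9]
20 37 [535.5 536.  536.3]
26 37 [535.5 536.  536.5]
32 43 [535.5 536.  536.3]
38 67 [535.  535.8 536.3]
44 65 [534.8 535.4 536. ]
50 124 [532.8 534.1 535.1]
56 138 [529.9 531.  532.4]
62 11 [530.4 530.8 532.1]
68 82 [531.5 532.1 532.6]
74 97 [531.4 532.  532.6]
```

Run:
```python
from h import *
for f,p,y in (("w8",(496.2,59.2,148.5),-1.95),("w6",(503.4,-52.1,105.7),-1.84),("w5",(488.7,234.7,89.1),-2.04),("w9",(507,57.9,27.3),-1.98)):
    w=np.load(f+".npy"); r=R.from_euler('z',y,degrees=True)*R.from_rotvec([np.pi,0,0])
    t=((w.reshape(-1,3)-p)@r.as_matrix()).reshape(w.shape)
    for a,b in ((22,33),(33,40),(40,48),(48,60)):
      for sg in (1,-1):
        m=np.isfinite(t[...,0])&(t[...,1]*sg>a)&(t[...,1]*sg<b)&(abs(t[...,0])<14)&(t[...,2]<15)&(t[...,2]>-100)
        q=t[m]
        if len(q)>5: print(f,a*sg,len(q),'z',np.percentile(q[:,2],[50,90,97,100]).round(1),'x',np.percentile(q[:,0],[2,98]).round(1))
```

```text
w8 33 73 z [-89.9 -87.8 -87.1 -87. ] x [11.4 13.1]
w8 -33 129 z [-89.9 -87.2 -85.8 -85.2] x [11.2 13. ]
w8 40 2680 z [-69.  -46.8 -41.5 -37.3] x [-9.8 12.8]
w8 -40 2877 z [-69.2 -47.  -41.7 -36.7] x [-9.8 12.8]
w8 48 2385 z [-88.5 -59.  -49.2 -41.5] x [-8.1 13.5]
w8 -48 2347 z [-89.1 -62.1 -50.6 -42.2] x [-7.9 13.4]
w6 33 71 z [-89.7 -87.8 -87.3 -86.8] x [11.3 13.1]
w6 -33 131 z [-89.8 -87.1 -85.9 -84.8] x [11.2 13. ]
w6 40 2671 z [-68.8 -46.7 -41.5 -37.2] x [-9.6 12.9]
w6 -40 2877 z [-69.4 -47.  -41.8 -36.8] x [-9.7 12.8]
w6 48 2382 z [-88.5 -58.9 -49.3 -41.1] x [-7.8 13.5]
w6 -48 2347 z [-89.2 -62.2 -50.9 -41.1] x [-7.8 13.5]
w5 22 2124 z [-50.3 -33.3 -32.9 -31.9] x [-12.1  12.8]
w5 -22 2212 z [-53.7 -33.4 -33.  -31.9] x [-11.8  12.8]
w5 33 1081 z [-74.1 -44.9 -37.5 -33.2] x [ 6.7 13.7]
w5 -33 1005 z [-74.5 -44.6 -38.2 -33.6] x [ 6.6 13.7]
w5 40 1257 z [-81.4 -52.8 -42.5 -35.6] x [-6.3 12.4]
w5 -40 1294 z [-82.  -58.6 -44.7 -36.3] x [-6.3 12.2]
w5 48 3739 z [-87.5 -80.9 -76.1 -71. ] x [-10.8  13.3]
w5 -48 3772 z [-88.  -81.3 -76.7 -71.6] x [-10.9  13.3]
w9 22 2323 z [-57.9 -35.6 -22.9  11.9] x [-9.9 13. ]
w9 -22 2339 z [-61.  -35.4 -23.4   7.8] x [-9.4 13.1]
w9 33 924 z [-74.3 -44.1 -38.  -34.1] x [-2.6 13.6]
w9 -33 938 z [-75.2 -44.7 -38.3 -34.5] x [-5.3 13.4]
w9 40 1522 z [-81.8 -74.6 -71.1 -41.9] x [-11.1  12.1]
w9 -40 1818 z [-82.8 -75.9 -72.2 -68.4] x [-11.4  12.1]
w9 48 3593 z [-89.2 -81.4 -76.6 -70.9] x [-10.4  13.1]
w9 -48 3186 z [-90.  -81.4 -77.3 -72.5] x [-9.9 13.1]
```

Emit:
send_rows --plan '[0,0,-0.003,0,0,0,40,0,0,-0.01,0,0,0,40,0,0,-0.025,0,0,0,40,0,0,-0.035,0,0,0,40,0,0,-0.02,0,0,0,40]' --squeeze 40

```text
time_s: 18.6
position: [506.7, 57.3, 121.1]
ee_rot: [-0.0, 1.0, -0.017, -0.001]
force: [0.4, -0.8, -1.7]
finger_gap: 52.2
```

Emit:
send_rows --plan '[0.003,-0.02,0,0,0,0,40,0.008,-0.04,0,0,0,0,40,0.008,-0.045,0,0,0,0,40,0.008,-0.045,0,0,0,0,40,0.008,-0.04,0,0,0,0,40]'

```text
time_s: 19.23
position: [547.7, 247.4, 119.1]
ee_rot: [-0.0, 1.0, -0.017, -0.002]
force: [1.1, -1.5, -0.8]
finger_gap: 51.9
```

Emit:
send_rows --plan '[0.004,-0.025,0,0,0,0,40,0,-0.009,0,0,0,0,40,0,0,0,0,0,0,40,0,0,0,0,0,0,40]'

```text
time_s: 19.73
position: [553.2, 278.0, 118.8]
ee_rot: [0.0, 1.0, -0.018, -0.002]
force: [0.6, -0.3, -1.7]
finger_gap: 52.0
```

Run:
```python
from h import *
im,d,w,P=shot("w10")
rect(w,70,200,520,600,240,330,"jar")
rect(w,8,26,600,660,170,470,"brush",1); rect(w,46,62,440,540,190,275,"upper on mat",1);
rect(w,40,50,440,540,290,375,"lower on mat",1)
rows([(553,283,31,-1.99,40)],step=30)
cv2.imwrite("pics/v8.png",im)
```

```text
[553.2 278.  118.8] -2.1 19.725 [ 0.6 -0.3 -1.7] 51.959756371726115
jar 17118 [558.2 287.1] [87.6 56.5] 69.1 z 170.0
brush 1499 [611.8 335.4] [125.   12.2] 87.7 z 13.2
upper on mat 742 [513.3 216.9] [47.8 24.8] 53.6 z 54.3
lower on mat 233 [502.2 352.5] [16.7 41.9] 87.1 z 46.1
-> (553, 283, 31, -1.99) n=3
-0.0001,-0.0017,0.0293,0.02,0.06,-0.04,40,
0,-0.0016,0.0292,0.02,0.06,-0.04,40,
-0.0002,-0.0017,0.0293,0.02,0.06,-0.04,40
```

View pics/v8.png

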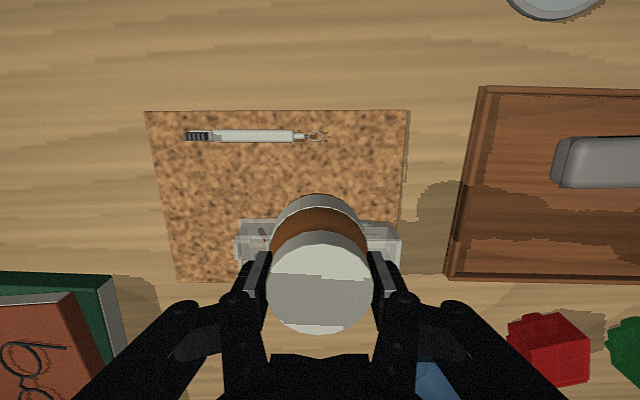

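Emit:
send_rows --plan '[0.004,-0.0015,0.02,0,0,0,40,0.004,-0.0015,0.035,0,0,0,40,0,0,0.025,0,0,0,40,0,0,0.008,0,0,0,40,0,0,0,0,0,0,40]'

```text
time_s: 20.4
position: [560.4, 282.1, 30.0]
ee_rot: [0.0, 1.0, -0.018, -0.002]
force: [0.4, -0.0, -1.2]
finger_gap: 52.0
```

Emit:
send_rows --plan '[0,0,0,0,0,0,40]'

```text
time_s: 20.52
position: [561.4, 283.0, 31.8]
ee_rot: [-0.001, 1.0, -0.017, -0.001]
force: [-0.6, -0.2, -2.5]
finger_gap: 52.1
```

Emit:
send_rows --plan '[0,0,0.004,0,0,0,40,0,0,0,0,0,0,40,0,0,0,0,0,0,40]'

```text
time_s: 20.9
position: [560.7, 282.6, 26.9]
ee_rot: [-0.0, 1.0, -0.017, -0.002]
force: [0.3, -0.2, -2.1]
finger_gap: 51.7
```

Emit:
send_rows --plan '[0,0,0.001,0,0,0,40,0,0,0,0,0,0,40]'

```text
time_s: 21.15
position: [560.6, 282.6, 25.7]
ee_rot: [-0.0, 1.0, -0.017, -0.002]
force: [-0.4, -0.6, -1.9]
finger_gap: 52.1
```

Emit:
send_rows --plan '[0,0,0.001,0,0,0,40,0,0,0,0,0,0,40]'

```text
time_s: 21.4
position: [561.1, 282.6, 25.5]
ee_rot: [-0.0, 1.0, -0.017, -0.001]
force: [-1.1, -0.2, 5.1]
finger_gap: 52.1
```

Emit:
send_rows --plan '[0,0,0.0005,0,0,0,40,0,0,0,0,0,0,40]'

```text
time_s: 21.65
position: [561.2, 282.7, 25.4]
ee_rot: [-0.0, 1.0, -0.018, -0.001]
force: [-2.5, -1.2, 8.4]
finger_gap: 51.9
```

Emit:
send_rows --plan '[0,0,0,0,0,0,100,0,0,0,0,0,0,100,0,0,0,0,0,0,100,0,0,-0.02,0,0,0,100,0,0,-0.05,0,0,0,100]'

```text
time_s: 22.28
position: [559.4, 281.6, 93.6]
ee_rot: [0.001, 1.0, -0.017, -0.004]
force: [0.7, -0.8, 0.9]
finger_gap: 85.3
```

Emit:
send_rows --plan '[0,0.02,-0.05,0,0,0,100,-0.01,0.05,0,0,0,0,100,-0.01,0.055,0,0,0,0,50,-0.01,0.055,0,0,0,0,0,-0.01,0.055,0,0,0,0,0]'

```text
time_s: 22.9
position: [512.8, 47.6, 146.0]
ee_rot: [-0.0, 1.0, -0.017, -0.001]
force: [1.0, -0.0, -0.0]
finger_gap: 32.0
```

Emit:
send_rows --plan '[-0.007,0.025,0.02,0,0,0,0,0,0,0.045,0,0,0,0,0,0,0.025,0,0,0,0,0,0,0,0,0,0,0,0,0,0,0,0,0,0]'

```text
time_s: 23.52
position: [505.9, 24.7, 56.2]
ee_rot: [-0.0, 1.0, -0.017, -0.001]
force: [0.6, 0.2, 1.1]
finger_gap: -0.3
```

Run:
```python
from h import *
im,d,w,P=shot("w11"); p,r,s=pose(); 
t=((w.reshape(-1,3)-p)@r.as_matrix()).reshape(w.shape)
m=np.isfinite(t[...,0])&(abs(t[...,1])<12)&(abs(t[...,0])<14)&(t[...,2]<12)&(t[...,2]>-100)
print(np.percentile(t[m][:,2],[50,90,98,100]).round(1))
rect(w,34,48,540,640,-60,70,"casetop")
cv2.imwrite("pics/v9.png",im[100:400,120:520])
```

```text
[505.9  24.7  56.2] -1.98 23.525 [0.6 0.2 1.1] -0.2793482530356784
[-69.  -39.6 -31.4 -26.9]
casetop 10190 [577.7   3.5] [93.5 43.9] 89.3 z 40.1
```

View pics/v9.png

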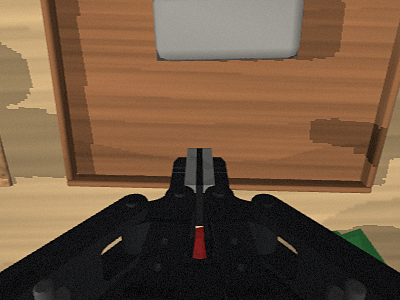

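Emit:
send_rows --plan '[0,0,0.03,0,0,0,0,0,0,0.012,0,0,0,0,0,0,0.003,0,0,0,0,0,0,0,0,0,0,0]'

```text
time_s: 24.08
position: [505.1, 24.5, 10.0]
ee_rot: [-0.0, 1.0, -0.017, -0.001]
force: [-0.0, 0.1, -0.0]
finger_gap: 0.2
```

Emit:
send_rows --plan '[0,0,0.004,0,0,0,0,0,0,0,0,0,0,0]'

```text
time_s: 24.32
position: [504.7, 24.3, 5.5]
ee_rot: [-0.0, 1.0, -0.017, -0.002]
force: [-0.2, -0.1, 0.2]
finger_gap: -0.2
```

Emit:
send_rows --plan '[0,0,0.003,0,0,0,0,0,0,0,0,0,0,0]'

```text
time_s: 24.58
position: [504.3, 24.4, 2.1]
ee_rot: [-0.0, 1.0, -0.017, -0.002]
force: [0.1, 0.3, 0.6]
finger_gap: 0.2
```

Emit:
send_rows --plan '[0,0,0.005,0,0,0,0,0,0,0.005,0,0,0,0,0,0,0,0,0,0,0]'

```text
time_s: 24.95
position: [504.0, 24.3, -8.3]
ee_rot: [-0.0, 1.0, -0.017, -0.002]
force: [0.1, 0.2, -0.3]
finger_gap: -0.1
```

Emit:
send_rows --plan '[0,0,0.004,0,0,0,0,0,0,0,0,0,0,0]'

```text
time_s: 25.2
position: [504.3, 24.3, -12.0]
ee_rot: [-0.0, 1.0, -0.017, -0.002]
force: [-0.6, -0.2, -0.1]
finger_gap: -0.2
```

Emit:
send_rows --plan '[0,0,0.003,0,0,0,0,0,0,0,0,0,0,0]'

```text
time_s: 25.45
position: [504.3, 24.3, -14.9]
ee_rot: [-0.0, 1.0, -0.017, -0.002]
force: [0.2, -0.2, -0.1]
finger_gap: -0.1
```

Emit:
send_rows --plan '[0,0,0.002,0,0,0,0,0,0,0,0,0,0,0]'

```text
time_s: 25.7
position: [504.4, 24.4, -16.8]
ee_rot: [-0.0, 1.0, -0.017, -0.002]
force: [0.3, -1.3, 0.3]
finger_gap: -0.2
```

Emit:
send_rows --plan '[0,0,0.002,0,0,0,0,0,0,0,0,0,0,0]'

```text
time_s: 25.95
position: [504.7, 24.4, -17.8]
ee_rot: [0.0, 1.0, -0.017, -0.001]
force: [-4.4, 0.3, 10.0]
finger_gap: -0.3
```

Emit:
send_rows --plan '[0,0,0.002,0,0,0,0,0,0,0,0,0,0,0]'

```text
time_s: 26.2
position: [504.8, 24.4, -17.9]
ee_rot: [0.001, 1.0, -0.017, -0.001]
force: [-14.3, -1.5, 34.6]
finger_gap: 0.0
```

Run:
```python
from h import *
w=np.load("w1c.npy"); c=np.array([523.,-328.8])
for a in (7.0,7.5,8.1,8.6):
    A=np.radians(a); Rm=np.array([[np.cos(A),-np.sin(A)],[np.sin(A),np.cos(A)]])
    l=(w[...,:2]-c)@Rm; z=w[...,2]
    ok=np.isfinite(z)&(abs(l[...,0])<75)&(abs(l[...,1])<80)
    # per-bin outer edge at rim height
    rim=ok&(z>28)&(z<37); fl=ok&(z>17)&(z<24.5)&(abs(l[...,0])<40)&(abs(l[...,1])<62)
    e=[]
    for y in np.arange(-55,60,15):
        q=l[rim&(abs(l[...,1]-y)<5)][:,0]; e.append(q[q<0].min())
    print(a,'front',np.round(e,1))
    e1=[];e2=[]
    for x in np.arange(-40,45,12):
        q=l[rim&(abs(l[...,0]-x)<5)][:,1]; e1.append(q.min());e2.append(q.max())
    print('  right',np.round(e1,1),'left',np.round(e2,1))
    q=l[fl]; print('  floor',np.percentile(q,[1,3,97,99],axis=0).round(1).tolist())
    # inner edges of rim along x~0 line and y~0 line
    q=l[rim&(abs(l[...,1])<40)][:,0]; print('  inner x: front',np.percentile(q[q<0],[90,97]).round(1),'back',np.percentile(q[q>15],[3,10]).round(1))
    q=l[rim&(abs(l[...,0])<20)][:,1]; print('  inner y',np.percentile(q[q<0],[90,97]).round(1),np.percentile(q[q>0],[3,10]).round(1))
p,r,s=pose()
rows([(504.4,24.4,90,-2,80),(577.6,3.5,80,89.2,80)],step=60,astep=10.5)
```

```text
7.0 front [-64.6 -66.  -65.  -66.  -65.3 -67.1 -67.2 -67.1]
  right [-72.8 -71.8 -72.5 -71.3 -72.  -71.  -71.1 -70.9] left [70.9 71.2 71.6 71.6 71.7 72.5 72.9 72.7]
  floor [[-39.3, -55.7], [-38.3, -53.5], [11.1, 52.8], [12.2, 55.1]]
  inner x: front [-46.3 -45.3] back [18.3 21.4]
  inner y [-30.4  -8.4] [ 8.5 24.4]
7.5 front [-65.1 -66.4 -65.2 -66.2 -65.9 -65.8 -66.9 -66.6]
  right [-72.4 -71.6 -72.4 -71.3 -72.1 -71.3 -71.3 -71.3] left [71.2 71.4 71.8 72.  71.6 72.4 72.3 72.4]
  floor [[-39.4, -55.6], [-38.2, -53.3], [11.0, 53.0], [12.0, 55.2]]
  inner x: front [-46.2 -45.3] back [18.3 21.4]
  inner y [-30.4  -8.6] [ 8.2 24.4]
8.1 front [-65.6 -66.8 -65.5 -66.4 -65.9 -65.6 -66.5 -66.1]
  right [-72.  -71.4 -72.2 -71.5 -72.1 -71.6 -70.7 -71.8] left [71.6 71.3 71.9 72.1 71.5 72.1 72.  71.9]
  floor [[-39.3, -55.5], [-38.1, -53.2], [11.1, 53.0], [11.9, 55.4]]
  inner x: front [-46.1 -45.4] back [18.3 21.5]
  inner y [-27.9  -8.8] [ 8.6 25.5]
8.6 front [-66.1 -67.1 -65.7 -66.5 -66.5 -65.4 -66.2 -65.6]
  right [-71.6 -71.2 -72.1 -71.5 -72.2 -71.9 -71.  -72.2] left [72.  71.6 72.1 72.2 71.4 71.9 71.7 71.5]
  floor [[-39.2, -55.3], [-38.2, -53.1], [11.1, 53.2], [11.9, 55.6]]
  inner x: front [-46.1 -45.5] back [18.3 21.5]
  inner y [-27.9  -9.3] [ 8.  25.3]
-> (504.4, 24.4, 90, -2) n=2
-0.0003,0.0001,-0.054,0.03,0.07,0,80,
-0.0003,0,-0.0539,0.03,0.07,0,80
-> (577.6, 3.5, 80, 89.2) n=9
0.0082,0.002,0.0011,0,0,-10.13,80,
0.0077,0.0035,0.0011,0,0,-10.13,80,
0.007,0.0047,0.0011,0,0,-10.13,80,
0.0061,0.006,0.0011,0,0,-10.13,80,
0.0049,0.0068,0.0011,0,0,-10.13,80,
0.0036,0.0077,0.0011,0,0,-10.13,80,
0.0023,0.0081,0.0012,0,0,-10.13,80,
0.0007,0.0084,0.0011,0,0,-10.13,80,
-0.0007,0.0085,0.0011,0,0,-10.13,80
```

Emit:
send_rows --plan '[0,0,-0.05,0,0,0,0,0,0,-0.055,0,0,0,80,0.008,0.002,0.001,0,0,-10.1,80,0.008,0.0035,0.001,0,0,-10.1,80,0.007,0.005,0.001,0,0,-10.1,80]' --squeeze 30

```text
time_s: 26.82
position: [529.7, 17.1, 81.4]
ee_rot: [-0.0, 0.969, 0.247, -0.001]
force: [-0.7, 0.5, -0.2]
finger_gap: 68.3
```

Emit:
send_rows --plan '[0.006,0.006,0.001,0,0,-10.1,80,0.005,0.007,0.001,0,0,-10.1,80,0.0035,0.0075,0.001,0,0,-10.1,80,0.0025,0.008,0.001,0,0,-10.1,80,0.0005,0.0085,0.001,0,0,-10.1,80]'

```text
time_s: 27.45
position: [570.1, 5.3, 76.0]
ee_rot: [-0.001, 0.771, 0.637, -0.001]
force: [-0.1, 0.5, 0.5]
finger_gap: 68.4
```

Emit:
send_rows --plan '[-0.0005,0.0085,0.001,0,0,-10.1,80,0,0,0,0,0,0,80,0,0,0,0,0,0,80]'

```text
time_s: 27.82
position: [577.8, 3.3, 75.0]
ee_rot: [-0.001, 0.715, 0.699, -0.001]
force: [-0.8, 0.2, 0.6]
finger_gap: 68.1
```

Run:
```python
from h import *
im,d,w,P=shot("w12")
rect(w,34,48,540,640,-60,70,"casetop"); rect(w,38.5,48,540,640,-60,70,"casetop")
rows([(577.6,3.5,45,89.2,80),(577.6,3.5,-7.5,89.2,80)],step=30)
```

```text
[577.8   3.3  75. ] 88.68 27.825 [-0.8  0.2  0.6] 68.09856852009823
casetop 6115 [578.    4.3] [92.5 43.9] 89.1 z 40.0
casetop 4683 [577.8   3.6] [86.6 37.1] 88.9 z 40.3
-> (577.6, 3.5, 45, 89.2) n=2
0.0001,0,0.015,-0.11,0,-0.24,80,
0,-0.0001,0.015,-0.11,0,-0.24,80
-> (577.6, 3.5, -7.5, 89.2) n=2
0,0,0.0263,0,0,0,80,
0,0,0.0262,0,0,0,80
```

Emit:
send_rows --plan '[0,0,0.03,-0.1,0,-0.3,80,0,0,0.03,0,0,0,80,0,0,0.015,0,0,0,80,0,0,0.0055,0,0,0,80,0,0,0,0,0,0,80]'

```text
time_s: 28.5
position: [578.3, 3.4, -4.9]
ee_rot: [-0.0, 0.712, 0.702, -0.0]
force: [0.4, -0.9, 0.1]
finger_gap: 68.4
```

Emit:
send_rows --plan '[0,0,0.0015,0,0,0,80,0,0,0,0,0,0,30,0,0,0,0,0,0,30,0,0,0,0,0,0,30]'

```text
time_s: 29.0
position: [578.5, 3.2, -6.3]
ee_rot: [-0.0, 0.712, 0.702, -0.0]
force: [-0.5, -0.1, 5.4]
finger_gap: 45.7
```

Run:
```python
from h import *
im,d,w,P=shot("w13")
rect(w,38.5,48,540,640,-60,70,"casetop")
rows([(509.3,-330.7,105,98.1,30)],step=50,start=(577.6,3.5,105,88.9))
```

```text
[578.5   3.2  -6.3] 89.2 29.0 [-0.5 -0.1  5.4] 45.6927147937104
casetop 11121 [576.3   4. ] [88.5 67.1] 65.9 z 40.4
-> (509.3, -330.7, 105, 98.1) n=7
-0.0479,-0.0088,0,0,0,-1.31,30,
-0.0477,-0.01,0,0,0,-1.31,30,
-0.0475,-0.011,0,0,0,-1.31,30,
-0.0472,-0.0121,0,0,0,-1.31,30,
-0.0469,-0.0132,0,0,0,-1.31,30,
-0.0466,-0.0142,0,0,0,-1.31,30,
-0.0463,-0.0153,0,0,0,-1.31,30
```

Emit:
send_rows --plan '[0,0,-0.004,0,0,0,30,0,0,-0.012,0,0,0,30,0,0,-0.03,0,0,0,30,0,0,-0.04,0,0,0,30,-0.02,-0.003,-0.025,0,0,0,30]'

```text
time_s: 29.68
position: [575.6, -14.5, 106.9]
ee_rot: [-0.0, 0.711, 0.703, 0.001]
force: [0.0, 0.0, -1.5]
finger_gap: 45.5
```

Emit:
send_rows --plan '[-0.045,-0.009,0,0,0,-1.3,30,-0.048,-0.01,0,0,0,-1.3,30,-0.048,-0.011,0,0,0,-1.3,30,-0.047,-0.012,0,0,0,-1.3,30,-0.047,-0.013,0,0,0,-1.3,30]'

```text
time_s: 30.3
position: [526.9, -254.9, 104.9]
ee_rot: [-0.0, 0.671, 0.742, -0.0]
force: [0.4, -0.1, -1.1]
finger_gap: 45.1
```

Emit:
send_rows --plan '[-0.047,-0.0145,0,0,0,-1.3,30,-0.026,-0.01,0,0,0,-1,30,0,0,0,0,0,0,30,0,0,0,0,0,0,30]'

```text
time_s: 30.8
position: [511.3, -327.6, 104.5]
ee_rot: [-0.001, 0.656, 0.755, -0.0]
force: [-0.1, 0.9, 0.1]
finger_gap: 45.6
```

Run:
```python
from h import *
im,d,w,P=shot("w14")
# dock geometry seen from here
c=np.array([509.3,-330.7]); A=np.radians(8.1); Rm=np.array([[np.cos(A),-np.sin(A)],[np.sin(A),np.cos(A)]])
l=(w[...,:2]-c)@Rm; z=w[...,2]; ok=np.isfinite(z)&(abs(l[...,0])<90)&(abs(l[...,1])<90)
rim=ok&(z>28)&(z<37)
q=l[rim]; print('rim',len(q),np.percentile(q,[1,99],axis=0).round(1).tolist())
for y in range(-60,75,12):
    q=l[rim&(abs(l[...,1]-y)<5)][:,0]
    if len(q): print(y,len(q),q.min().round(1),q.max().round(1))
rows([(509.3,-330.7,40,98.1,30)],step=30)
cv2.imwrite("pics/v10.png",im)
```

```text
[ 511.3 -327.6  104.5] 98.05 30.8 [-0.1  0.9  0.1] 45.57329132673516
rim 11230 [[-51.3, -63.7], [89.1, 72.4]]
-60 143 69.4 89.9
-48 295 -52.0 89.9
-36 552 -52.2 89.9
-24 536 -51.7 89.9
-12 563 -52.1 89.9
0 601 -52.0 89.8
12 651 -52.3 90.0
24 835 -52.3 89.9
36 1068 -52.2 89.9
48 1118 -52.1 89.9
60 1873 -52.4 90.0
72 1196 -51.9 89.2
-> (509.3, -330.7, 40, 98.1) n=3
-0.0011,-0.0009,0.0215,-0.02,-0.02,0,30,
-0.0011,-0.0009,0.0215,-0.02,-0.02,0,30,
-0.0011,-0.0009,0.0215,-0.02,-0.02,0,30
```

View pics/v10.png

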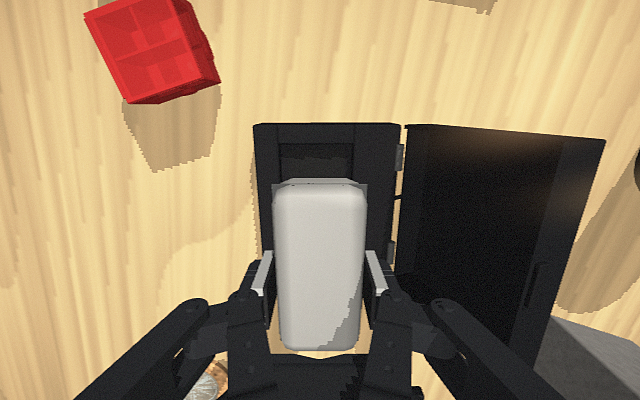

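Emit:
send_rows --plan '[-0.0015,-0.001,0.03,0,0,0,30,-0.0015,-0.001,0.035,0,0,0,30,0,0,0.018,0,0,0,30,0,0,0,0,0,0,30,0,0,0,0,0,0,30]'

```text
time_s: 31.48
position: [510.4, -331.9, 22.6]
ee_rot: [0.0, 0.656, 0.755, -0.0]
force: [-0.4, 0.0, -1.3]
finger_gap: 45.3
```

Run:
```python
from h import *
p,r,s=pose(); print(p,yaw(r),s['force'],s['finger_gap'],s['time_s'])
rows([(509.3,-330.7,9,98.1,30)],step=30)
```

```text
[ 510.36168214 -331.89175389   22.59699288] 98.04174147036281 [-0.39992393  0.03946533 -1.28737059] 45.335594275048855 31.475
-> (509.3, -330.7, 9, 98.1) n=1
0.0013,-0.0009,0.0136,0,0.04,-0.06,30
```

Emit:
send_rows --plan '[0.0012,-0.001,0.009,0,0,0,30,0,0,0,0,0,0,30,0,0,0,0,0,0,30]'

```text
time_s: 31.85
position: [508.0, -331.0, 12.3]
ee_rot: [-0.001, 0.656, 0.755, -0.0]
force: [-0.6, 0.1, -1.9]
finger_gap: 45.3
```

Emit:
send_rows --plan '[0,0,0.003,0,0,0,30,0,0,0,0,0,0,30]'

```text
time_s: 32.1
position: [507.8, -330.8, 8.9]
ee_rot: [-0.001, 0.656, 0.755, -0.001]
force: [-0.4, 0.0, -1.3]
finger_gap: 45.2
```

Emit:
send_rows --plan '[0,0,0.0015,0,0,0,30,0,0,0,0,0,0,30]'

```text
time_s: 32.35
position: [508.1, -330.9, 7.8]
ee_rot: [-0.001, 0.656, 0.755, -0.001]
force: [-0.3, -0.4, 0.4]
finger_gap: 45.4
```

Emit:
send_rows --plan '[0,0,0.0007,0,0,0,30,0,0,0,0,0,0,30]'

```text
time_s: 32.6
position: [508.1, -331.0, 7.8]
ee_rot: [-0.0, 0.656, 0.755, -0.001]
force: [-3.7, 1.6, 6.6]
finger_gap: 45.5
```

Emit:
send_rows --plan '[0,0,0,0,0,0,75,0,0,0,0,0,0,75,0,0,0,0,0,0,75,0,0,-0.03,0,0,0,75,0,0,-0.05,0,0,0,75]'

```text
time_s: 33.22
position: [506.7, -330.2, 85.8]
ee_rot: [-0.003, 0.656, 0.755, -0.001]
force: [0.4, 0.4, 0.0]
finger_gap: 64.5
```

Emit:
send_rows --plan '[0,0,-0.05,0,0,0,75,-0.02,0,0,0,0,0,75,0,0,0,0,0,0,75]'

```text
time_s: 33.6
position: [510.5, -352.4, 136.9]
ee_rot: [-0.0, 0.657, 0.754, -0.001]
force: [-0.2, 0.5, -0.5]
finger_gap: 64.2
```

Run:
```python
from h import *
im,d,w,P=shot("w15")
c=np.array([509.3,-330.7]); A=np.radians(8.1); Rm=np.array([[np.cos(A),-np.sin(A)],[np.sin(A),np.cos(A)]])
q=rect(w,46,60,460,560,-400,-260,"case"); l=(q[:,:2]-c)@Rm; print(np.percentile(l,[1,50,99],axis=0).round(1).tolist(),np.percentile(q[:,2],[2,50,98]))
# plane tilt
B=np.c_[l,np.ones(len(l))]; k=abs(l).max(1)<200; k=(abs(l[:,0])<15)&(abs(l[:,1])<35); print(np.linalg.lstsq(B[k],q[k,2],rcond=None)[0])
cv2.imwrite("pics/v11.png",im[60:360,160:560])
```

```text
[ 510.5 -352.4  136.9] 97.86 33.6 [-0.2  0.5 -0.5] 64.20665826785941
case 4831 [ 508.  -329.4] [45.2 92.9] 8.2 z 53.9
[[-23.0, -43.2], [-1.2, 6.1], [20.8, 47.0]] [47.51848145 53.94470978 55.73487549]
[-4.04326729e-03  5.11224225e-04  5.44513716e+01]
```

View pics/v11.png

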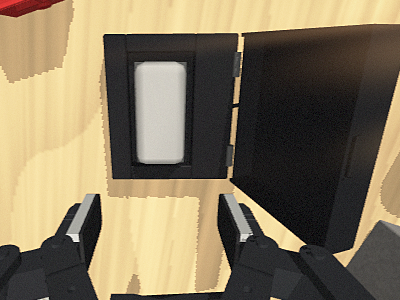

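Run:
```python
from h import *
rows([(491.5,331.5,130,-2,100)],step=57)
```

```text
-> (491.5, 331.5, 130, -2) n=12
0.0565,0.0063,0.0006,-0.01,0.01,8.33,100,
0.0569,-0.002,0.0005,-0.01,0.01,8.33,100,
0.056,-0.0102,0.0006,-0.01,0.01,8.33,100,
0.0539,-0.0181,0.0006,-0.01,0.01,8.33,100,
0.0507,-0.0258,0.0006,-0.01,0.01,8.33,100,
0.0464,-0.0329,0.0006,-0.01,0.01,8.33,100,
0.0411,-0.0393,0.0006,-0.01,0.01,8.33,100,
0.0351,-0.0448,0.0006,-0.01,0.01,8.33,100,
0.0282,-0.0494,0.0006,-0.01,0.01,8.33,100,
0.0207,-0.053,0.0006,-0.01,0.01,8.33,100,
0.0129,-0.0554,0.0006,-0.01,0.01,8.33,100,
0.0047,-0.0567,0.0006,-0.01,0.01,8.33,100
```

Emit:
send_rows --plan '[0.0565,0.006,0.0005,0,0,8.33,100,0.057,-0.002,0.0005,0,0,8.33,100,0.056,-0.01,0.0005,0,0,8.33,100,0.054,-0.018,0.0005,0,0,8.33,100,0.0505,-0.026,0.0005,0,0,8.33,100]'

```text
time_s: 34.28
position: [501.2, -63.6, 133.5]
ee_rot: [-0.001, 0.882, 0.47, -0.001]
force: [1.4, 0.9, 0.5]
finger_gap: 85.5
```

Emit:
send_rows --plan '[0.0465,-0.033,0.0005,0,0,8.33,100,0.041,-0.039,0.0005,0,0,8.33,100,0.035,-0.045,0.0005,0,0,8.33,100,0.028,-0.0495,0.0005,0,0,8.33,100,0.0205,-0.053,0.0005,0,0,8.33,100]'

```text
time_s: 34.9
position: [492.1, 219.7, 131.1]
ee_rot: [0.0, 0.992, 0.126, -0.002]
force: [1.1, -0.8, -0.5]
finger_gap: 85.8
```

Emit:
send_rows --plan '[0.013,-0.0555,0.0005,0,0,8.33,100,0.005,-0.0565,0.0005,0,0,8.33,100,0,0,0,0,0,0,100,0,0,0,0,0,0,100]'

```text
time_s: 35.4
position: [489.7, 331.5, 129.9]
ee_rot: [0.001, 1.0, -0.016, -0.002]
force: [0.7, -0.2, -0.3]
finger_gap: 85.2
```

Run:
```python
from h import *
im,d,w,P=shot("w16")
rect(w,46,62,440,540,190,275,"upper",1); rect(w,72,84,520,600,240,330,"jar")
rect(w,40,50,440,540,290,375,"lowertop",2);rect(w,8,26,600,660,170,470,"brush",1)
for g in viewer.regions_of("wrist","lower_tier")[:2]:
    q=w[g['pixels']];q=q[np.isfinite(q[:,0])].astype(np.float32);q2=q[(q[:,2]>5.8)]
    print(g['score'],cv2.minAreaRect(q2[:,:2].copy()),np.percentile(q2,[1,50,99],axis=0).round(1).tolist())
rows([(491.4,331.5,60,-2,100)],step=30)
cv2.imwrite("pics/v12.png",im[60:400,100:540])
```

```text
[489.7 331.5 129.9] -1.82 35.4 [ 0.7 -0.2 -0.3] 85.16078245838054
upper 4657 [492.8 234.8] [60.7 66.8] 87.6 z 54.4
jar 4032 [560.7 283.5] [52.4 51.8] 86.8 z 76.5
lowertop 877 [nan nan] [0. 0.] 0.0 z nan
brush 1714 [611.6 335.3] [125.2  12.1] 87.8 z 13.2
0.6 ((493.6838073730469, 330.8306579589844), (69.97467803955078, 65.51410675048828), 88.01642608642578) [[462.2, 298.7, 6.2], [492.7, 331.0, 20.3], [526.0, 362.6, 47.4]]
-> (491.4, 331.5, 60, -2) n=3
0.0002,-0.0006,0.0235,0.03,0.05,0,100,
0.0001,-0.0005,0.0234,0.03,0.05,0,100,
0.0002,-0.0005,0.0235,0.03,0.05,0,100
```

View pics/v12.png

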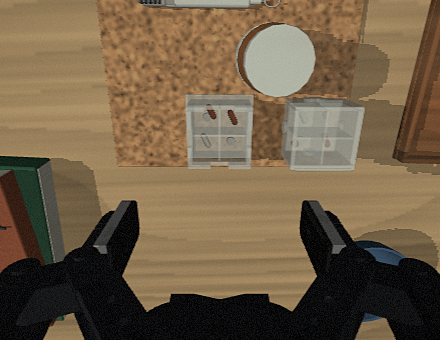

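Emit:
send_rows --plan '[0.0003,-0.0005,0.04,0,0,0,100,0.0003,-0.0005,0.05,0,0,0,100,0,0,0.03,0,0,0,100,0,0,0.015,0,0,0,100,0,0,0,0,0,0,100]' --squeeze 25

```text
time_s: 36.12
position: [491.4, 331.4, -4.3]
ee_rot: [0.0, 1.0, -0.018, -0.001]
force: [-0.3, -0.2, 0.1]
finger_gap: 85.1
```

Emit:
send_rows --plan '[0,0,0,0,0,0,100,0,0,0,0,0,0,40,0,0,0,0,0,0,40,0,0,0,0,0,0,40,0,0,0,0,0,0,40]'

```text
time_s: 36.75
position: [492.1, 332.9, -2.7]
ee_rot: [-0.0, 1.0, -0.017, 0.0]
force: [0.1, -1.4, 5.5]
finger_gap: 59.3
```

Run:
```python
from h import *
p,r,s=pose(); print(p,yaw(r),s['force'],s['finger_gap'],s['time_s'])
rows([(p[0]+12.5,-53.3,75,-1.95,40)],step=50,start=(*p[:2],75,yaw(r)))
```

```text
[492.07073476 332.91024674  -2.66984344] -1.9593086844352983 [ 0.09169995 -1.37722314  5.47166249] 59.312191504439085 36.75
-> (np.float64(504.570734763458), -53.3, 75, -1.95) n=8
0.0032,0.0482,0,0,0,0,40,
0.0032,0.0482,0,0,0,0,40,
0.0032,0.0482,0,0,0,0,40,
0.0032,0.0482,0,0,0,0,40,
0.0033,0.0482,0,0,0,0,40,
0.0032,0.0482,0,0,0,0,40,
0.0032,0.0482,0,0,0,0,40,
0.0032,0.0482,0,0,0,0,40
```

Emit:
send_rows --plan '[0,0,-0.004,0,0,0,40,0,0,-0.012,0,0,0,40,0,0,-0.03,0,0,0,40,0,0,-0.035,0,0,0,40,0.001,0.02,-0.012,0,0,0,40]'

```text
time_s: 37.38
position: [492.1, 315.2, 92.5]
ee_rot: [-0.002, 1.0, -0.016, 0.001]
force: [0.3, -0.4, -2.2]
finger_gap: 59.3
```

Emit:
send_rows --plan '[0.003,0.045,0,0,0,0,40,0.003,0.05,0,0,0,0,40,0.003,0.05,0,0,0,0,40,0.003,0.05,0,0,0,0,40,0.003,0.05,0,0,0,0,40]'

```text
time_s: 38.0
position: [498.5, 65.6, 89.9]
ee_rot: [-0.0, 1.0, -0.017, -0.0]
force: [0.5, 0.6, -1.3]
finger_gap: 59.4
```

Emit:
send_rows --plan '[0.003,0.05,0,0,0,0,40,0.003,0.045,0,0,0,0,40,0.003,0.026,0.01,0,0,0,40,0,0,0.02,0,0,0,40,0,0,0,0,0,0,40]'

```text
time_s: 38.62
position: [502.2, -54.1, 58.4]
ee_rot: [-0.0, 1.0, -0.017, -0.002]
force: [0.2, 0.4, -1.7]
finger_gap: 59.2
```

Emit:
send_rows --plan '[0,0,0,0,0,0,40]'

```text
time_s: 38.75
position: [503.7, -53.5, 60.0]
ee_rot: [-0.0, 1.0, -0.016, -0.0]
force: [0.6, 0.2, -2.4]
finger_gap: 59.0
```

Run:
```python
from h import *
p,r,s=pose(); print(p,yaw(r),s['force'],s['finger_gap'],s['time_s'])
rows([(504.5,-53.3,8,-1.9,40),],step=30)
```

```text
[503.71565653 -53.46486871  59.97023131] -1.8902659942874211 [ 0.6407914   0.21112607 -2.4290608 ] 59.002000977043046 38.75
-> (504.5, -53.3, 8, -1.9) n=2
0.0004,-0.0001,0.026,-0.01,0.02,0,40,
0.0004,-0.0001,0.026,-0.01,0.02,0,40
```

Emit:
send_rows --plan '[0.0003,0,0.026,0,0,0,40,0.0003,0,0.022,0,0,0,40,0,0,0.004,0,0,0,40,0,0,0,0,0,0,40,0,0,0,0,0,0,40]'

```text
time_s: 39.38
position: [504.7, -54.1, 8.2]
ee_rot: [0.0, 1.0, -0.017, 0.0]
force: [-0.3, 0.1, -1.0]
finger_gap: 59.6
```

Run:
```python
from h import *
p,r,s=pose(); print(p,yaw(r),s['force'],s['finger_gap'],s['time_s'])
```

```text
[504.72142412 -54.10996677   8.19938125] -1.946529459197305 [-0.2786394   0.13860132 -1.02155438] 59.597123621471106 39.375
```

Emit:
send_rows --plan '[0,-0.0007,0.006,0,0,0,40,0,0,0,0,0,0,40,0,0,0,0,0,0,40]'

```text
time_s: 39.75
position: [503.8, -53.5, 1.0]
ee_rot: [-0.0, 1.0, -0.017, -0.001]
force: [0.9, -0.4, -1.9]
finger_gap: 59.5
```

Emit:
send_rows --plan '[0,0,0.0015,0,0,0,40,0,0,0,0,0,0,40]'

```text
time_s: 40.0
position: [503.8, -53.5, -0.6]
ee_rot: [-0.0, 1.0, -0.017, -0.001]
force: [0.4, 0.1, -0.3]
finger_gap: 59.6
```

Emit:
send_rows --plan '[0,0,0.001,0,0,0,40,0,0,0,0,0,0,40]'

```text
time_s: 40.25
position: [503.8, -53.5, -0.7]
ee_rot: [0.0, 1.0, -0.017, -0.001]
force: [-4.7, 0.3, 9.8]
finger_gap: 59.5
```

Touching down. Release, rise and compare with the original view (w6).

Emit:
send_rows --plan '[0,0,0,0,0,0,100,0,0,0,0,0,0,100,0,0,0,0,0,0,100,0,0,-0.025,0,0,0,100,0,0,-0.045,0,0,0,100]'

```text
time_s: 40.88
position: [502.3, -53.4, 67.7]
ee_rot: [-0.001, 1.0, -0.017, -0.003]
force: [1.4, -0.6, 1.2]
finger_gap: 85.6
```

Emit:
send_rows --plan '[0,0,-0.035,0,0,0,100,0,0,0,0,0,0,100,0,0,0,0,0,0,100]'

```text
time_s: 41.25
position: [503.6, -53.6, 103.0]
ee_rot: [-0.0, 1.0, -0.017, -0.001]
force: [-0.5, 0.4, -0.2]
finger_gap: 85.4
```

Run:
```python
from h import *
im,d,w,P=shot("w17")
for g in viewer.regions_of("wrist","lower_tier")[:2]:
    q=w[g['pixels']];q=q[np.isfinite(q[:,0])].astype(np.float32);q2=q[(q[:,2]>7.6)]
    print(g['score'],cv2.minAreaRect(q2[:,:2].copy()),np.percentile(q2,[1,50,99],axis=0).round(1).tolist())
rows([(489.8,235,130,-2,100)],step=57)
```

```text
[503.6 -53.6 103. ] -1.96 41.25 [-0.5  0.4 -0.2] 85.43121171910019
0.96 ((505.7407531738281, -54.11063003540039), (69.81327056884766, 64.98998260498047), 88.22632598876953) [[474.6, -84.6, 8.4], [504.5, -54.1, 23.7], [537.4, -23.9, 49.4]]
-> (489.8, 235, 130, -2) n=6
-0.0039,-0.048,-0.0046,0,0.04,0.01,100,
-0.0039,-0.048,-0.0046,0,0.04,0.01,100,
-0.0038,-0.0479,-0.0046,0,0.04,0.01,100,
-0.0039,-0.048,-0.0046,0,0.04,0.01,100,
-0.0039,-0.048,-0.0046,0,0.04,0.01,100,
-0.0039,-0.048,-0.0046,0,0.04,0.01,100
```

Emit:
send_rows --plan '[-0.003,-0.035,-0.01,0,0,0,100,-0.004,-0.055,-0.005,0,0,0,100,-0.004,-0.055,0,0,0,0,100,-0.004,-0.055,0,0,0,0,100,-0.004,-0.055,0,0,0,0,100]'

```text
time_s: 41.98
position: [492.9, 203.3, 117.5]
ee_rot: [0.0, 1.0, -0.017, -0.002]
force: [1.0, -0.7, 0.5]
finger_gap: 85.3
```

Emit:
send_rows --plan '[-0.004,-0.033,0,0,0,0,100,0,0,0.03,0,0,0,100,0,0,0,0,0,0,100,0,0,0,0,0,0,100]'

```text
time_s: 42.48
position: [490.9, 234.5, 88.6]
ee_rot: [0.0, 1.0, -0.018, -0.001]
force: [-0.7, 0.1, 0.4]
finger_gap: 85.4
```

Run:
```python
from h import *
im,d,w,P=shot("w18")
rect(w,46,62,440,540,190,275,"upper",1); rect(w,72,84,520,600,240,330,"jar")
rows([(490,235,-5,-2,100)],step=40)
```

```text
[490.9 234.5  88.6] -2.01 42.475 [-0.7  0.1  0.4] 85.39184763358922
upper 6125 [499.8 239.7] [70.5 78.4] 87.9 z 54.5
jar 5914 [560.3 283.2] [52.3 52.4] 78.4 z 76.5
-> (490, 235, -5, -2) n=3
-0.0004,-0.0001,0.0314,0,0.03,-0.01,100,
-0.0004,-0.0001,0.0314,0,0.03,-0.01,100,
-0.0004,-0.0001,0.0313,0,0.03,-0.01,100
```

Emit:
send_rows --plan '[-0.0004,0,0.035,0,0,0,100,-0.0004,0,0.035,0,0,0,100,0,0,0.018,0,0,0,100,0,0,0.0055,0,0,0,100,0,0,0,0,0,0,100]'

```text
time_s: 43.15
position: [490.5, 235.4, -4.1]
ee_rot: [-0.0, 1.0, -0.017, -0.0]
force: [-0.5, 0.1, 0.2]
finger_gap: 85.4
```

Emit:
send_rows --plan '[0,0,0,0,0,0,100,0,0,0,0,0,0,40,0,0,0,0,0,0,40,0,0,0,0,0,0,40,0,0,0,0,0,0,40]'

```text
time_s: 43.78
position: [490.3, 235.3, -4.2]
ee_rot: [-0.0, 1.0, -0.017, -0.0]
force: [-1.9, -1.7, 6.0]
finger_gap: 59.6
```

Run:
```python
from h import *
p,r,s=pose(); print(p,yaw(r),s['force'],s['finger_gap'],s['time_s'])
```

```text
[490.28942742 235.2844855   -4.23017652] -1.9646220606164086 [-1.86364393 -1.66885667  6.0335496 ] 59.61082334512193 43.775
```

Emit:
send_rows --plan '[0,0,-0.004,0,0,0,40,0,0,-0.012,0,0,0,40,0,0,-0.03,0,0,0,40,0,0,-0.035,0,0,0,40,0.001,0.02,-0.01,0,0,0,40]'

```text
time_s: 44.4
position: [491.1, 217.7, 89.4]
ee_rot: [-0.001, 1.0, -0.015, 0.001]
force: [0.1, -0.4, -0.6]
finger_gap: 59.6
```

Emit:
send_rows --plan '[0.004,0.045,0,0,0,0,40,0.004,0.05,0,0,0,0,40,0.004,0.05,0,0,0,0,40,0.004,0.05,0,0,0,0,40,0.004,0.045,0,0,0,0,40]'

```text
time_s: 45.02
position: [502.1, -27.3, 86.8]
ee_rot: [0.0, 1.0, -0.017, -0.0]
force: [0.5, -0.2, -0.4]
finger_gap: 59.7
```

Emit:
send_rows --plan '[0.002,0.022,0,0,0,0,40,0,0.007,0.015,0,0,0,40,0,0,0,0,0,0,40,0,0,0,0,0,0,40]'

```text
time_s: 45.52
position: [502.9, -52.7, 70.9]
ee_rot: [-0.0, 1.0, -0.016, -0.001]
force: [-0.4, 0.5, -0.3]
finger_gap: 60.0
```

Run:
```python
from h import *
im,d,w,P=shot("w19"); q=rect(w,90,140,440,560,-110,0,"upper top",2)
rows([(503.3,-54.0,48,-1.9,40)],step=30)
```

```text
[502.9 -52.7  70.9] -1.82 45.525 [-0.4  0.5 -0.3] 59.971406421220735
upper top 20837 [426.3 -48.1] [166.9 163.4] 43.9 z nan
-> (503.3, -54.0, 48, -1.9) n=1
0.0002,0.0012,0.0231,-0.04,0.1,0.08,40
```

Emit:
send_rows --plan '[0.0003,0.0012,0.015,0,0.1,0,40,0,0,0.009,0,0,0,40,0,0,0,0,0,0,40,0,0,0,0,0,0,40]'

```text
time_s: 46.08
position: [503.4, -55.6, 47.0]
ee_rot: [-0.0, 1.0, -0.017, -0.0]
force: [-0.1, -0.2, -0.6]
finger_gap: 59.8
```

Run:
```python
from h import *
im,d,w,P=shot("w20"); q=rect(w,98,108,440,560,-110,0,"upper top",5)
rows([(503.3,-54.0,38,-1.9,40)],step=30)
for t in range(3): print(env.get_state()['position'])
```

```text
[503.4 -55.6  47. ] -1.95 46.075 [-0.1 -0.2 -0.6] 59.77239318503795
upper top 16483 [506.4 -56.3] [87.3 67.2] 88.2 z 105.6
-> (503.3, -54.0, 38, -1.9) n=1
-0.0003,-0.0016,0.0092,-0.01,-0.02,-0.06,40
[503.55870537 -55.61757106  47.21062673]
[503.55870537 -55.61757106  47.21062673]
[503.55870537 -55.61757106  47.21062673]
```

Emit:
send_rows --plan '[-0.0002,-0.0015,0.003,0,0,0,40,0,0,0,0,0,0,40,0,0,0,0,0,0,40]'

```text
time_s: 46.5
position: [503.2, -54.1, 44.1]
ee_rot: [-0.0, 1.0, -0.017, 0.0]
force: [0.5, 0.4, -0.6]
finger_gap: 60.1
```

Run:
```python
from h import *
im,d,w,P=shot("w21"); q=rect(w,98,108,440,560,-84,-20,"upper top",5)
cv2.imwrite("pics/v13.png",cv2.resize(im[120:340,220:420],None,fx=3,fy=3)[:600])
```

```text
[503.2 -54.1  44.1] -1.95 46.5 [ 0.5  0.4 -0.6] 60.05806238173924
upper top 15696 [506.1 -52. ] [63.9 67.3] 89.9 z 102.7
```

View pics/v13.png

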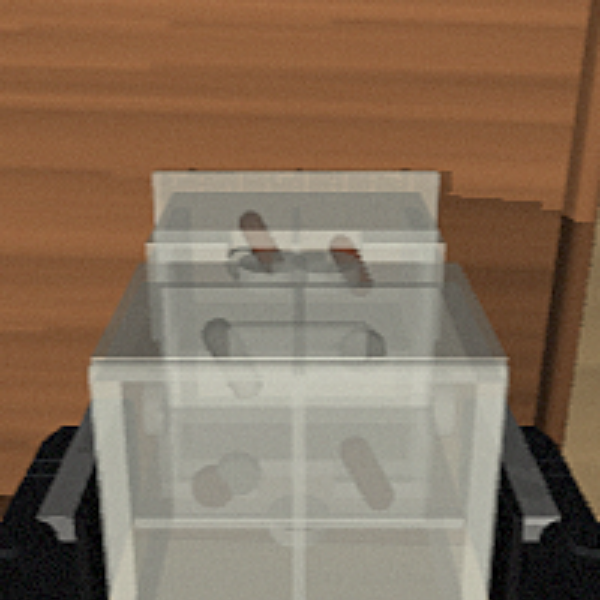

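Emit:
send_rows --plan '[0,0,0.004,0,0,0,40,0,0,0,0,0,0,40]'

```text
time_s: 46.8
position: [502.8, -54.2, 39.6]
ee_rot: [-0.0, 1.0, -0.017, -0.0]
force: [-0.5, -0.2, -0.2]
finger_gap: 59.7
```

Emit:
send_rows --plan '[0,0,0.003,0,0,0,40,0,0,0,0,0,0,40]'

```text
time_s: 47.05
position: [503.0, -54.1, 36.7]
ee_rot: [-0.0, 1.0, -0.017, -0.0]
force: [0.1, 0.2, -1.2]
finger_gap: 59.6
```

Emit:
send_rows --plan '[0,0,0.002,0,0,0,40,0,0,0,0,0,0,40]'

```text
time_s: 47.3
position: [503.1, -54.2, 34.9]
ee_rot: [-0.0, 1.0, -0.017, -0.0]
force: [-0.0, 0.1, -0.8]
finger_gap: 59.5
```

Emit:
send_rows --plan '[0,0,0.0015,0,0,0,40,0,0,0,0,0,0,40]'

```text
time_s: 47.55
position: [503.1, -54.2, 33.4]
ee_rot: [-0.0, 1.0, -0.017, -0.0]
force: [-0.2, 0.6, -1.0]
finger_gap: 59.6
```

Emit:
send_rows --plan '[0,0,0.001,0,0,0,40,0,0,0,0,0,0,40]'

```text
time_s: 47.8
position: [503.3, -54.2, 32.8]
ee_rot: [0.0, 1.0, -0.017, 0.0]
force: [-2.0, 0.2, 4.5]
finger_gap: 59.7
```

Fully home at the predicted height (32.8). Release and check.

Emit:
send_rows --plan '[0,0,0,0,0,0,100,0,0,0,0,0,0,100,0,0,0,0,0,0,100,0,0,-0.025,0,0,0,100,0,0,-0.045,0,0,0,100]'

```text
time_s: 48.42
position: [501.7, -54.0, 101.7]
ee_rot: [-0.001, 1.0, -0.017, -0.002]
force: [-1.0, 0.0, 0.5]
finger_gap: 85.5
```

Emit:
send_rows --plan '[0.01,-0.02,-0.03,0,0,0,100,0.01,-0.03,0,0,0,0,100,0,0,0,0,0,0,100,0,0,0,0,0,0,100]'

```text
time_s: 48.92
position: [524.5, -5.4, 132.1]
ee_rot: [0.0, 1.0, -0.017, -0.0]
force: [0.3, -0.8, -0.6]
finger_gap: 85.1
```

Run:
```python
from h import *
im,d,w,P=shot("w22"); q=rect(w,85,98,440,560,-110,0,"upper top",3)
k=(abs(q[:,0]-503)<20)&(abs(q[:,1]+54)<20); B=np.c_[q[k,:2],np.ones(k.sum())]; print('tilt',np.linalg.lstsq(B,q[k,2],rcond=None)[0][:2])
w0=np.load("w3.npy"); q=rect(w0,85,98,440,560,-110,0,"orig",3);k=(abs(q[:,0]-503)<20)&(abs(q[:,1]+54)<20); B=np.c_[q[k,:2],np.ones(k.sum())]; print('tilt',np.linalg.lstsq(B,q[k,2],rcond=None)[0][:2])
rows([(560.5,283,125,-2,100)],step=57)
```

```text
[524.5  -5.4 132.1] -1.96 48.925 [ 0.3 -0.8 -0.6] 85.13913590751716
upper top 5196 [506.5 -54.7] [60.  66.3] 87.8 z 91.4
tilt [0.00101677 0.00129995]
orig 4060 [506.6 -53.3] [60.6 66.9] 88.1 z 91.5
tilt [-0.00056515  0.00029458]
-> (560.5, 283, 125, -2) n=6
0.0043,-0.0483,0.0011,0,0.01,0,100,
0.0044,-0.0484,0.0012,0,0.01,0,100,
0.0043,-0.0483,0.0011,0,0.01,0,100,
0.0043,-0.0483,0.0012,0,0.01,0,100,
0.0043,-0.0484,0.0011,0,0.01,0,100,
0.0044,-0.0483,0.0012,0,0.01,0,100
```

Emit:
send_rows --plan '[0.003,-0.03,0,0,0,0,100,0.004,-0.055,0,0,0,0,100,0.005,-0.055,0,0,0,0,100,0.005,-0.055,0,0,0,0,100,0.005,-0.055,0,0,0,0,100]'

```text
time_s: 49.6
position: [555.9, 244.1, 132.1]
ee_rot: [0.0, 1.0, -0.018, -0.0]
force: [0.5, -0.5, 0.6]
finger_gap: 85.2
```

Emit:
send_rows --plan '[0.004,-0.04,0.01,0,0,0,100,0,0,0.03,0,0,0,100,0,0,0,0,0,0,100,0,0,0,0,0,0,100]'

```text
time_s: 50.1
position: [561.5, 282.7, 93.2]
ee_rot: [0.0, 1.0, -0.018, 0.0]
force: [-0.1, -0.4, 0.1]
finger_gap: 85.5
```

Run:
```python
from h import *
p,r,s=pose(); print(p,yaw(r),s['time_s'])
rows([(560.5,283.3,-12,-2,100)],step=40)
```

```text
[561.50747414 282.69759443  93.19592559] -2.074670802278044 50.1
-> (560.5, 283.3, -12, -2) n=3
-0.0004,-0.0002,0.0351,0.01,-0.01,-0.02,100,
-0.0003,-0.0002,0.035,0.01,-0.01,-0.02,100,
-0.0004,-0.0002,0.0351,0.01,-0.01,-0.02,100
```

Emit:
send_rows --plan '[-0.0004,-0.0003,0.035,0,0,0,100,-0.0004,-0.0002,0.035,0,0,0,100,0,0,0.025,0,0,0,100,0,0,0.009,0,0,0,100,0,0,0,0,0,0,100]' --squeeze 35

```text
time_s: 50.72
position: [560.6, 284.2, -10.6]
ee_rot: [-0.0, 1.0, -0.018, 0.0]
force: [-0.5, 0.6, 0.5]
finger_gap: 85.1
```

Emit:
send_rows --plan '[0,0,0,0,0,0,100,0,0,0,0,0,0,40,0,0,0,0,0,0,40,0,0,0,0,0,0,40,0,0,0,0,0,0,40]'

```text
time_s: 51.35
position: [560.8, 284.4, -10.1]
ee_rot: [0.0, 1.0, -0.017, 0.001]
force: [-1.9, -2.9, 6.6]
finger_gap: 58.8
```

Run:
```python
from h import *
p,r,s=pose(); print(p,yaw(r),s['force'],s['finger_gap'],s['time_s'])
rows([(p[0]-54.3,58.5,75,-1.95,40)],step=50,start=(*p[:2],75,yaw(r)))
```

```text
[560.78436108 284.35789583 -10.09838378] -1.9865539850184843 [-1.91886065 -2.8521269   6.55770403] 58.79674719690741 51.35
-> (np.float64(506.48436107936), 58.5, 75, -1.95) n=5
-0.0093,0.0455,0,0,0,-0.01,40,
-0.0093,0.0455,0,0,0,-0.01,40,
-0.0093,0.0456,0,0,0,-0.01,40,
-0.0093,0.0455,0,0,0,-0.01,40,
-0.0093,0.0455,0,0,0,-0.01,40
```

Emit:
send_rows --plan '[0,0,-0.004,0,0,0,40,0,0,-0.012,0,0,0,40,0,0,-0.025,0,0,0,40,0,0,-0.025,0,0,0,40,-0.004,0.02,-0.005,0,0,0,40]'

```text
time_s: 51.98
position: [555.9, 267.6, 62.6]
ee_rot: [-0.002, 1.0, -0.016, 0.002]
force: [-0.6, -0.2, -2.6]
finger_gap: 58.5
```

Emit:
send_rows --plan '[-0.009,0.042,0,0,0,0,40,-0.009,0.046,0,0,0,0,40,-0.009,0.046,0,0,0,0,40,-0.009,0.042,0,0,0,0,40,-0.006,0.025,0,0,0,0,40]'

```text
time_s: 52.6
position: [506.1, 62.8, 60.1]
ee_rot: [0.0, 1.0, -0.018, 0.0]
force: [0.0, -0.1, -2.1]
finger_gap: 58.5
```

Emit:
send_rows --plan '[0,0.006,0.02,0,0,0,40,0,0,0.02,0,0,0,40,0,0,0,0,0,0,40,0,0,0,0,0,0,40]'

```text
time_s: 53.1
position: [506.8, 59.8, 20.5]
ee_rot: [-0.0, 1.0, -0.017, 0.001]
force: [0.3, 0.2, -1.4]
finger_gap: 58.5
```

Run:
```python
from h import *
p,r,s=pose(); print(p,yaw(r),s['force'],s['finger_gap'],s['time_s'])
rows([(506.4,58.5,-2,-1.95,40)],step=50)
```

```text
[506.77633956  59.81980189  20.51282129] -1.9202441671087296 [ 0.28598669  0.15788435 -1.41186903] 58.52885796006799 53.1
-> (506.4, 58.5, -2, -1.95) n=1
-0.0004,0.0013,0.0225,-0.02,-0.06,0.03,40
```

Emit:
send_rows --plan '[-0.0004,0.0008,0.014,0,0,0,40,0,0,0.008,0,0,0,40,0,0,0,0,0,0,40,0,0,0,0,0,0,40]'

```text
time_s: 53.6
position: [505.9, 58.7, -2.4]
ee_rot: [-0.0, 1.0, -0.017, -0.0]
force: [-0.2, 0.2, -1.1]
finger_gap: 58.5
```

Emit:
send_rows --plan '[0,0,0.003,0,0,0,40,0,0,0,0,0,0,40,0,0,0,0,0,0,40]'

```text
time_s: 53.98
position: [505.9, 58.5, -5.4]
ee_rot: [-0.0, 1.0, -0.017, 0.0]
force: [-0.2, -0.1, -3.1]
finger_gap: 58.7
```

Emit:
send_rows --plan '[0.0003,0,0.002,0,0,0,40,0,0,0,0,0,0,40]'

```text
time_s: 54.22
position: [506.0, 58.5, -7.6]
ee_rot: [-0.0, 1.0, -0.017, -0.0]
force: [0.5, -1.2, -1.3]
finger_gap: 58.7
```

Emit:
send_rows --plan '[0,0,0.001,0,0,0,40,0,0,0,0,0,0,40]'

```text
time_s: 54.48
position: [506.2, 58.5, -8.1]
ee_rot: [0.0, 1.0, -0.017, 0.0]
force: [-2.1, 0.3, 4.9]
finger_gap: 58.4
```

Emit:
send_rows --plan '[0,0,0.0005,0,0,0,40,0,0,0,0,0,0,40]'

```text
time_s: 54.72
position: [506.2, 58.5, -8.2]
ee_rot: [0.0, 1.0, -0.017, 0.0]
force: [-5.0, -1.9, 10.5]
finger_gap: 58.3
```

Emit:
send_rows --plan '[0,0,0,0,0,0,100,0,0,0,0,0,0,100,0,0,0,0,0,0,100,0,0,-0.025,0,0,0,100,0,0,-0.05,0,0,0,100]'

```text
time_s: 55.35
position: [504.3, 58.2, 65.0]
ee_rot: [-0.0, 1.0, -0.017, -0.002]
force: [0.8, -0.4, 1.7]
finger_gap: 85.3
```

Emit:
send_rows --plan '[0,0,-0.06,0,0,0,100,0.02,0.03,-0.05,0,0,0,100,0.03,0.03,-0.03,0,0,0,100,0,0,0,0,0,0,100,0,0,0,0,0,0,100]'

```text
time_s: 55.98
position: [553.5, -2.6, 205.2]
ee_rot: [-0.0, 1.0, -0.017, -0.001]
force: [-0.7, 1.4, -0.1]
finger_gap: 85.4
```

Run:
```python
from h import *
im,d,w,P=shot("w23"); w0=np.load("w2c.npy")
for n,c in (("now",w),("orig",w0)):
    print(n); rect(c,85,98,440,560,-110,0,"upper"); rect(c,70,84,450,560,10,110,"jar"); rect(c,8,26,600,660,170,470,"brush",1); rect(c,5,15,690,830,-100,140,"mirror")
i,dt=viewer.capture("top"); wt=cloud("top",dt); t0=cloud("top",np.load("top0.npy"))
for n,c in (("top now",wt),("top orig",t0)):
    print(n); rect(c,5,15,690,830,-100,140,"mirror",2); rect(c,9,30,600,660,170,470,"brush",1); rect(c,85,98,440,560,-110,0,"upper"); rect(c,70,84,450,560,10,110,"jar"); rect(c,46,62,460,555,-400,-260,"case")
cv2.imwrite("pics/v14.png",np.hstack([im[60:310,150:550],cv2.resize(i[110:330,120:500],(432,250))]))
```

```text
[553.5  -2.6 205.2] -1.94 55.975 [-0.7  1.4 -0.1] 85.41425929183276
now
upper 3000 [506.  -54.9] [60.2 66.5] 88.1 z 91.5
jar 1643 [506.6  57.3] [51.9 52. ] 50.5 z 78.5
brush 809 [611.8 331.7] [118.7  12.3] 88.2 z 13.2
mirror 4044 [722.3  57.1] [143.6  50. ] 88.2 z 8.9
orig
upper 2683 [506.7 -53.2] [59.9 67.3] 88.0 z 91.4
jar 1504 [506.3  58.6] [52.  52.2] 26.7 z 78.5
brush 832 [611.8 334.8] [123.9  12.3] 87.8 z 13.3
mirror 6936 [732.2  23.8] [211.4  69.2] 89.5 z 8.8
top now
mirror 1062 [722.6  43.6] [170.  195.5] 52.2 z nan
brush 177 [617.4 320. ] [237.9  34.8] 90.0 z 12.5
upper none
jar 244 [505.9  66.8] [51.9 34. ] 10.5 z 77.0
case 586 [ 508.5 -327.4] [44.4 95. ] 9.3 z 52.5
top orig
mirror 1037 [764.7  28. ] [ 97.8 195.3] 17.1 z nan
brush 187 [616.5 325.8] [226.7  34.3] 88.6 z 11.9
upper 580 [506.9 -52.3] [60.2 65. ] 89.2 z 90.8
jar 344 [507.3  60.1] [50.4 50.5] 0.5 z 77.5
case none
```

View pics/v14.png

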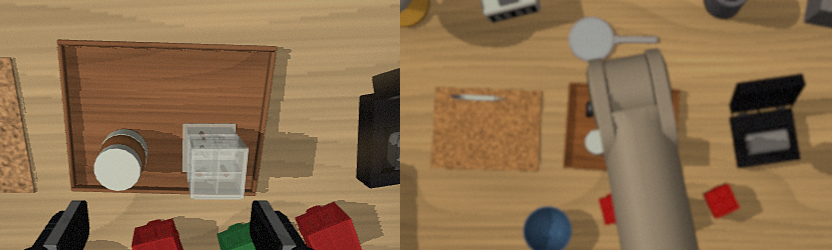

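```bash
python3 -c "
from h import *
job_done(); print(env.get_state()['time_s'])"
```

```text
the job is handed in; nothing more can be done
the job is handed in; nothing more can be done
```

The job is done and handed in, after about 56 s of robot time. I moved the upper tier, lower tier and jar onto the cork mat. Then I laid the case in the dock well and put the lower tier, upper tier and jar back on the tray.

**Last checks:**
- **Case:** flat in the well, top at about 54 mm, tilt under 0.3°, about 2 mm off the well centre.
- **Organizer:** the upper tier's lid is back at its original 91.5 mm with no tilt. The lugs went in without resistance and the contact came at the expected height. The camera puts it about 1–2 mm from where it stood, with the heading within 0.3°.
- **Jar:** upright, about 1 mm from where it stood.
- **Brush:** unmoved in every check before the last. In the final picture it was cut off at the edge, so that reading (331.7 mm against 335 mm) proves nothing.
- **Mirror:** not measured at the end, because the view was cut off and partly hidden by the arm. It lies in the same place in the final top picture, and the arm never came near it.

**What disagreed:** the fingertips really end about 24 mm short of the stated TCP when shut, and about 37 mm when open. I only found this after the first three grasps. Those were shallow but held; the jar was lifted by its lid. I confirmed it by touching the shut fingers to the tray floor, which peaked at about 35 N, and gripped deeper from then on. My first grip on the lower tier also pushed it sideways about 2 mm; I corrected for that when putting it back.

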